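# Make up two gift sets from the cellar stock

## Robot

A 6-joint arm with a two-finger parallel gripper is mounted at the origin on the work surface. World frame = base frame: x ahead of the robot, y to its left, z up, the work surface at z = 0. Lengths are in m, angles in rad, forces in N, time in s.
With the tool pointing down it reaches from about 0.275 to 0.775 m from the base axis. Payload 14.6 kg.
Tool frame: the origin (TCP) lies on the centre line of the jaws, within the pads' length; the fingertips stand arm.tips_ahead ahead of it and the grasp point (between the pads) lies 3 mm ahead of it (arm.tips_ahead is the distance from the TCP to the fingertips, in m); z points along the fingers, x is the direction in which the jaws open and shut, and the axes are right-handed (so a half turn about z gives the same grasp; the last joint's range is limited). The gripper opens to 85 mm and grips with 20 to 120 N. Pads are 22 mm wide; open, the fingers measure 114 mm over their backs; the gripper's body (76 mm by 85 mm) begins 54 mm behind the grasp point. The pads swing forward as they close: fully open they stand 13 mm farther back than shut.
Start: joints at [1.084, 0.263, -0.048, 1.259, 0, 1.415], TCP at [0.171, 0.496, 0.22] pointing down, gripper open.
Joint ranges: [-2.65, 2.65], [-0.89, 1.7], [-1.18, 1.37], [-2.13, 2.11], [-1.35, 1.29], [-3.14, 3.14]. Speed limits (rad/s): [1.89, 1.89, 2.57, 2.79, 3.14, 3.14].

## Interface

Orientations are given as [roll, pitch, yaw] about the fixed x, y, z axes, in that order (R = Rz(yaw) Ry(pitch) Rx(roll)).
In Python, from workcell import telemetry, grab_frame, hand_in, arm gives the robot as it stands.
- The arm moves only by the tool arm_command, never from a script. Its argument "moves" is a list of rows, each an object with "dr": the turn, a rotation vector about the tool's x, y, z in rad, a list of three; "dp": the shift along the tool's x, y, z in m, a list of three; "grip": the opening, from -1 (shut) to 1 (fully open). A call has 1 to 20 rows; each row is the pose to reach, as a shift and turn from the pose commanded when the call began, along the tool's axes at that moment; what a row does not reach only later rows make up. A row lasts 1/12 s, in which the tool goes at most 41.7 mm and 7.16 degrees, less where a joint would pass 70% of its speed; a pose out of reach is approached as far as the arm can. A call with a gripper value outside its range is refused whole. The fingers move at their own pace and stop on an object; "grip_force" is the grip in N (left out, the last holds). Time passes only in rows, so rows that repeat a pose let the fingers close. It gives the time, the measured TCP pose, the force and the opening at its end, in the units of the state.
- telemetry.observe(): the state, without advancing time (a new reading comes with each control period).
- grab_frame(name): name is "scene" or "top"; returns a dict with "color" (400x640x3 uint8, red, green, blue), "mtx" (3x3 intrinsics, pixels), "R" (3x3) and "t" (3): a world point X has camera coordinates R X + t. Camera axes: x right, y down, z forward; pixel columns grow to the right and rows downward; lengths in m; the calibration is good to about 2 mm. A picture is of the moment at which its call begins. There is no depth.
- hand_in(): hands the job in, once; it reports no verdict.
The state is a dict: "time": time; "joints": joint angles; "joint_vel": joint speeds; "joint_efforts": joint torques, N m; "tcp_pos": TCP position; "tcp_rot": TCP orientation; "ft_force": force on the tool from outside, world axes, zero at the start; "ft_torque": the same for the moment, N m; "gripper_width": opening from 0.0 (shut) to 1.0 (fully open).
Only numpy, scipy, OpenCV 4.12 (cv2) and the standard library are available. Lean on these libraries where they do the work, as an engineer would, in place of code of your own. Each camera call takes 0.05 s, during which the arm holds its last target. There are 200 camera calls.

## Task

Make up the two gift sets: the tall round bottle and the oblong tin go into the carton with two compartments; the square bottle, the squat round bottle and the small jar go into the carton with three. One item to a compartment, whichever you like, each standing upright on the carton's floor and set down gently, not dropped. Leave the large jar and the flat flask where they stand.

Things in the scene. Friction and masses are not known exactly. Their poses are not given: they have to be found in the camera images.
- tall_bottle_center (a point): Loose. Tall round miniature bottle of green glass, black screw cap, blank paper label; 34 mm in diameter, 98 mm tall, the straight body reaching 66 mm up, the cap 19 mm in diameter; 0.11 kg, standing upright on the table. Its z axis points up; the point is on the upright axis, half-way up.
- square_bottle_center (a point): Loose. Square miniature bottle of green glass, black cap; body 36 x 36 mm (sides along its x and y) and 64 mm tall, 92 mm with its 22 mm cap; 0.12 kg, standing upright at any yaw. Its z axis points up; the point is on the upright axis, half-way up.
- squat_bottle_center (a point): Loose. Squat round miniature bottle of green glass, wide body and short neck with black cap; 46 mm in diameter, body straight to 46 mm up, 76 mm tall overall, cap 21 mm in diameter; 0.13 kg, upright. Its z axis points up; the point is on the upright axis, half-way up.
- small_jar_center (a point): Loose. Small straight jar of amber glass with a steel lid as wide as the jar; 46 mm in diameter, 72 mm tall; 0.13 kg, upright. Its z axis points up; the point is on the upright axis, half-way up.
- oblong_tin_center (a point): Loose. Oblong upright metal tin with a flat lid; 46 mm along its x, 34 mm along its y, 80 mm tall; 0.09 kg, upright at any yaw. Its z axis points up; the point is on the upright axis, half-way up.
- large_jar_center (a point): Loose, to be left where it stands. Like the small jar but bigger: 58 mm in diameter, 90 mm tall, steel lid; 0.24 kg. Its z axis points up; the point is on the upright axis, half-way up.
- flat_flask_center (a point): Loose, to be left where it stands. Flat flask bottle of green glass with rounded narrow sides, black cap; 60 mm along its x, 26 mm along its y, 94 mm tall; 0.12 kg. Its z axis points up; the point is on the upright axis, half-way up.
- carton_two: Fixed. Shallow open carton base, white card, two compartments in a row along its x; 133 x 68 mm. Origin: centre of its underside, on the table. Floor 3 mm thick; walls and brown dividers 3 mm, tops 20 mm up. Compartments 62 x 62 mm inside, centres at x = -32.5 and +32.5 mm, y = 0. x points roughly away from the robot. Fingers closing along y clear the neighbours.
- carton_three: Fixed. Shallow open carton base, white card, three compartments in a row along its x; 198 x 68 mm. Origin: centre of its underside, on the table. Floor 3 mm thick; walls and brown dividers 3 mm, tops 20 mm up. Compartments 62 x 62 mm inside, centres at x = -65, 0 and +65 mm, y = 0. x points roughly away from the robot. Fingers closing along y clear the neighbours.
Things that resemble listed ones, but are neither listed nor needed, are in the scene too. Leave any blue look-alike of the part that bears tall_bottle_center alone.

How it is judged:
At the end, for the whole second after the job is handed in: Each of the five items stands in a compartment of its carton: centre within 16 mm of the compartment's along both carton axes, base within 6 mm of the floor, upright within 0.15 rad, slower than 0.03 m/s. Large jar and flat flask within 30 mm of their starts, upright within 0.2 rad ((x of tall_bottle_center in the frame of carton_two between -0.0485 and -0.0165 m or x of tall_bottle_center in the frame of carton_two between 0.0165 and 0.0485 m) and y of tall_bottle_center in the frame of carton_two between -0.016 and 0.016 m and z of tall_bottle_center in the frame of carton_two between 0.046 and 0.058 m and angle between each of tall_bottle_center, oblong_tin_center, square_bottle_center, squat_bottle_center, small_jar_center's own z axis and vertical below 0.15 rad and linear speed of each of tall_bottle, oblong_tin, square_bottle, squat_bottle, small_jar below 0.03 m/s and (x of oblong_tin_center in the frame of carton_two between -0.0485 and -0.0165 m or x of oblong_tin_center in the frame of carton_two between 0.0165 and 0.0485 m) and y of oblong_tin_center in the frame of carton_two between -0.016 and 0.016 m and z of oblong_tin_center in the frame of carton_two between 0.037 and 0.049 m and (x of square_bottle_center in the frame of carton_three between -0.081 and -0.049 m or x of square_bottle_center in the frame of carton_three between -0.016 and 0.016 m or x of square_bottle_center in the frame of carton_three between 0.049 and 0.081 m) and y of square_bottle_center in the frame of carton_three between -0.016 and 0.016 m and z of square_bottle_center in the frame of carton_three between 0.043 and 0.055 m and (x of squat_bottle_center in the frame of carton_three between -0.081 and -0.049 m or x of squat_bottle_center in the frame of carton_three between -0.016 and 0.016 m or x of squat_bottle_center in the frame of carton_three between 0.049 and 0.081 m) and y of squat_bottle_center in the frame of carton_three between -0.016 and 0.016 m and z of squat_bottle_center in the frame of carton_three between 0.035 and 0.047 m and (x of small_jar_center in the frame of carton_three between -0.081 and -0.049 m or x of small_jar_center in the frame of carton_three between -0.016 and 0.016 m or x of small_jar_center in the frame of carton_three between 0.049 and 0.081 m) and y of small_jar_center in the frame of carton_three between -0.016 and 0.016 m and z of small_jar_center in the frame of carton_three between 0.033 and 0.045 m and distance of each of large_jar_center, flat_flask_center from where it was at the start of the episode below 0.03 m and angle between each of large_jar_center, flat_flask_center's own z axis and vertical below 0.2 rad); the robot touches nothing.
It fails at once if the large jar is shifted by more than 30 mm or tipped (distance of large_jar_center from where it was at the start of the episode above 0.03 m or angle between large_jar_center's own z axis and vertical above 0.2 rad).
It fails at once if the flat flask is shifted by more than 30 mm or tipped (distance of flat_flask_center from where it was at the start of the episode above 0.03 m or angle between flat_flask_center's own z axis and vertical above 0.2 rad).
It fails at once if an item is dropped or thrown (out of the fingers and faster than 0.7 m/s, a fall of about 25 mm) ((linear speed of tall_bottle above 0.7 m/s and contact force between the fingers and tall_bottle below 0.05 N) or (linear speed of oblong_tin above 0.7 m/s and contact force between the fingers and oblong_tin below 0.05 N) or (linear speed of square_bottle above 0.7 m/s and contact force between the fingers and square_bottle below 0.05 N) or (linear speed of squat_bottle above 0.7 m/s and contact force between the fingers and squat_bottle below 0.05 N) or (linear speed of small_jar above 0.7 m/s and contact force between the fingers and small_jar below 0.05 N)).
It also fails if it takes over 128 s, if anything falls off the work surface, if the arm or the gripper's body presses on something with over 40 N, if the wrist force passes 120 N, or if a joint passes its speed limit or range.

## Working session

There is one attempt and no reset: what is moved stays moved. The work goes in short steps, Python scripts to look and compute and a tool call to move; the robot and the scene stay as the last step left them, time stands still between calls to the robot, and variables do not carry over. Pictures are saved under pics/ and viewed, about 12 in all and at most 16, crops included, and the job is handed in when it is done.

Besides the shell and the picture viewer there is one more tool, called after "Call:" in YAML: its name, and indented under it one key for each argument. arm_command: Moves the arm, as the interface text tells. Its arguments: {"type":"object","properties":{"moves":{"type":"array","items":{"type":"object","properties":{"dr":{"type":"array","items":{"type":"number"}},"dp":{"type":"array","items":{"type":"number"}},"grip":{"type":"number"}}}},"grip_force":{"type":"number"}},"required":["moves"]}

```bash
mkdir -p pics; ls; python3 - <<'E'
from workcell import telemetry, grab_frame, arm
import cv2
print({k:v for k,v in telemetry.observe().items()}); print(arm.tips_ahead)
for n in("top","scene"):
    f=grab_frame(n); print(n,f["mtx"].tolist(),f["R"].tolist(),f["t"].tolist())
    cv2.imwrite(f"pics/{n}0.png",cv2.resize(f["color"][:,:,::-1],(800,500),interpolation=cv2.INTER_CUBIC))
E
```

```text
pics
{'time': 0.0, 'joints': array([ 1.08371792e+00,  2.63535394e-01, -4.89291486e-02,  1.25937030e+00,
        1.22014177e-05,  1.41552767e+00]), 'joint_vel': array([-1.30751186e-03,  1.11160495e-04,  5.63251073e-04, -3.42706941e-05,
       -9.04315317e-04,  1.87416448e-03]), 'joint_efforts': array([-4.56301728e-03, -6.37634540e+01,  3.84568763e+01,  1.39787505e-02,
       -3.73811354e-04, -2.77285591e-05]), 'tcp_pos': array([0.17087949, 0.4961275 , 0.21922149]), 'tcp_rot': array([-3.14142000e+00,  1.02413905e-03,  1.23898666e+00]), 'ft_force': array([ 0.39351396, -0.39878333,  0.87088476]), 'ft_torque': array([-0.016031  ,  0.00973694, -0.02087022]), 'gripper_width': 1.00191138460174}
0.022
top [[424.70501907466985, 0.0, 315.38219059694313], [0.0, 424.70501907466985, 190.74576956056353], [0.0, 0.0, 1.0]] [[-0.0684022514689979, -0.9976535256703973, 0.0029282608145225486], [-0.9720828084746241, 0.06598814188656645, -0.2251678898032436], [0.22444630863985995, -0.01824850261759235, -0.9743155785935869]] [0.0345972074183126, 0.5699993463995388, 0.9932182722034177]
scene [[515.0003578721658, 0.0, 313.3938917046582], [0.0, 515.0003578721658, 197.43136492474716], [0.0, 0.0, 1.0]] [[0.7409354402773727, 0.6715660458129852, 0.0037039778734904794], [0.49692545344991346, -0.5445286434948318, -0.6756875388278788], [-0.45175188660875976, 0.5024814449557216, -0.7371788320486666]] [-0.44469437723854394, -0.2279233482716693, 1.3156635583722196]
```

View pics/top0.png

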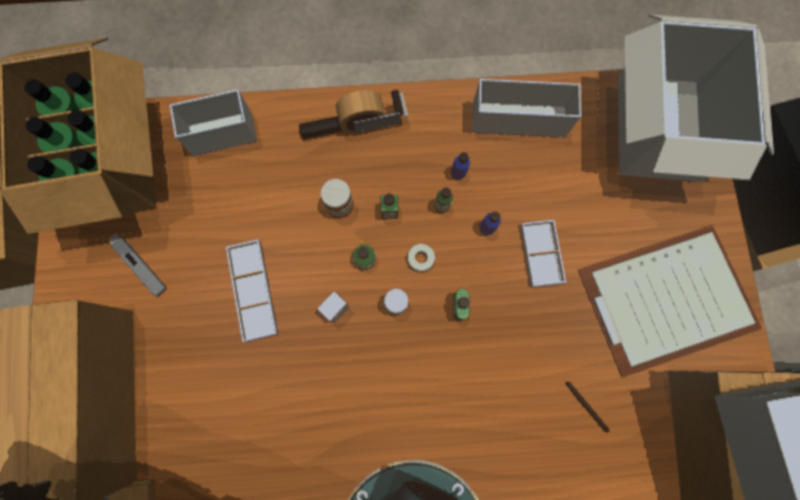

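View pics/scene0.png

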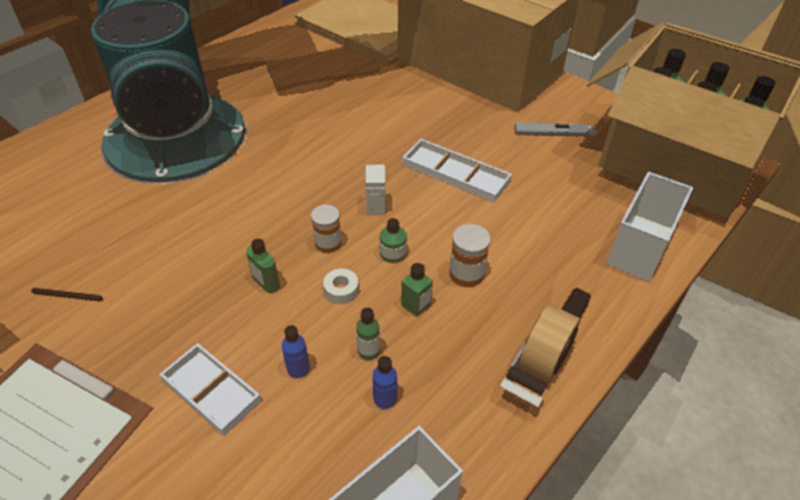

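Top view (800 px scale): tall green bottle (443,200), blue look-alikes (460,166) and (490,223), square bottle (390,207), squat bottle (364,258), small jar (396,301), tin (332,306), large jar (337,197), flask (461,304), tape ring (421,257). Cartons are at (252,290) for three and (543,253) for two. Next, close crops.

```bash
cat > h.py <<'E'
from workcell import telemetry, grab_frame, arm
import cv2, numpy as np
def crop(n,x0,y0,w,h,s,out):
    f=grab_frame(n); c=f["color"][y0:y0+h,x0:x0+w,::-1]
    c=cv2.resize(c,(w*s,h*s),interpolation=cv2.INTER_CUBIC)
    for x in range(x0-x0%20+20,x0+w,20): cv2.putText(c,str(x),((x-x0)*s-8,8),0,.33,(0,255,255)); cv2.line(c,((x-x0)*s,10),((x-x0)*s,16),(0,255,255))
    for y in range(y0-y0%20+20,y0+h,20): cv2.putText(c,str(y),(0,(y-y0)*s+3),0,.33,(0,255,255)); cv2.line(c,(20,(y-y0)*s),(26,(y-y0)*s),(0,255,255))
    cv2.imwrite(out,c)
def cams(): return {n:grab_frame(n) for n in("top","scene")}
def proj(f,X):
    p=(f["R"]@np.atleast_2d(X).T).T+f["t"]; p=p@f["mtx"].T; return p[:,:2]/p[:,2:]
def back(f,uv,z):
    d=f["R"].T@np.linalg.solve(f["mtx"],[uv[0],uv[1],1.]); c=-f["R"].T@f["t"]
    return c+d*(z-c[2])/d[2]
E
python3 - <<'E'
from h import *
crop("top",170,120,300,160,2,"pics/a.png")
f=grab_frame("top")
# 5x crops
crop("top",250,120,160,145,5,"pics/topc.png")
crop("scene",180,130,230,190,3,"pics/scc.png")
c=grab_frame("top")
a=c["color"][180:280,170:240,::-1]; b=c["color"][160:260,400:470,::-1]
E
python3 - <<'E'
from h import *
crop("top",175,185,55,95,6,"pics/l.png"); crop("top",405,170,55,95,6,"pics/r.png")
cv2.imwrite("pics/cart.png",np.hstack([cv2.imread("pics/l.png"),cv2.imread("pics/r.png")]))
E
```

```text
(no output)
```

View pics/topc.png

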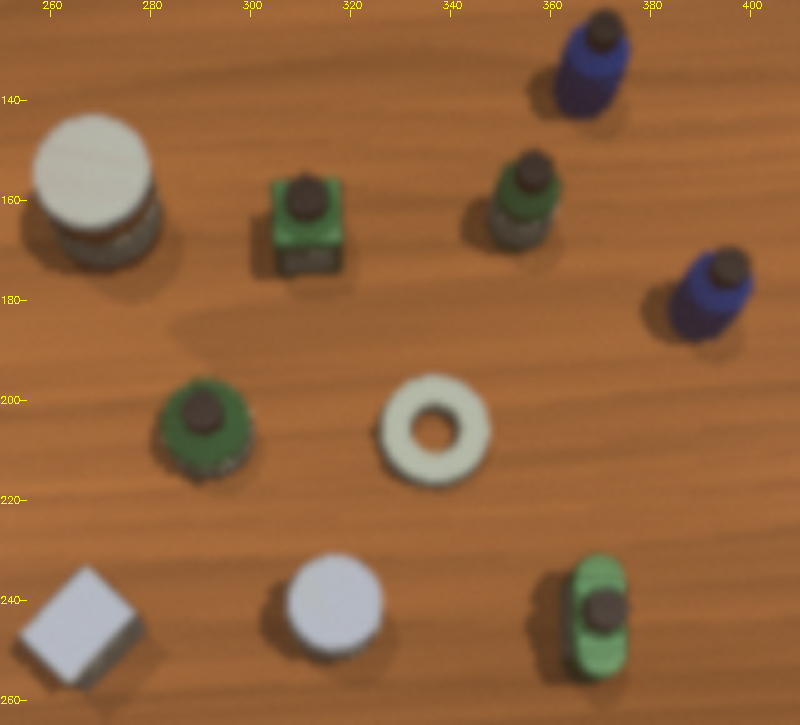

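View pics/scc.png

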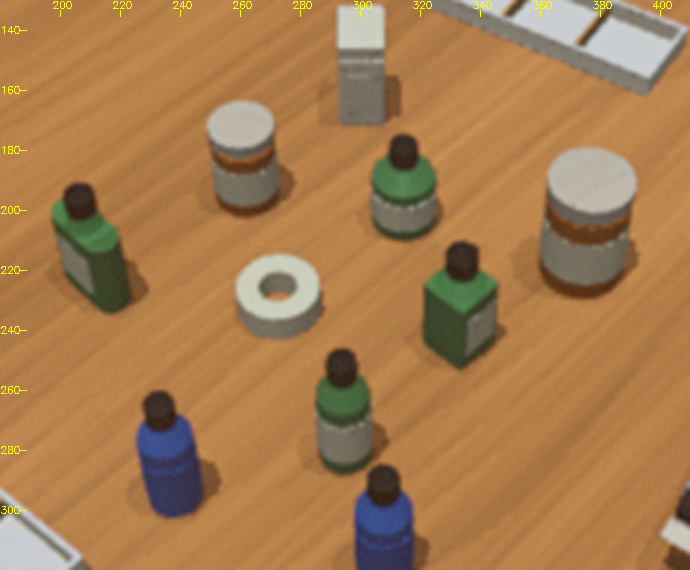

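View pics/cart.png

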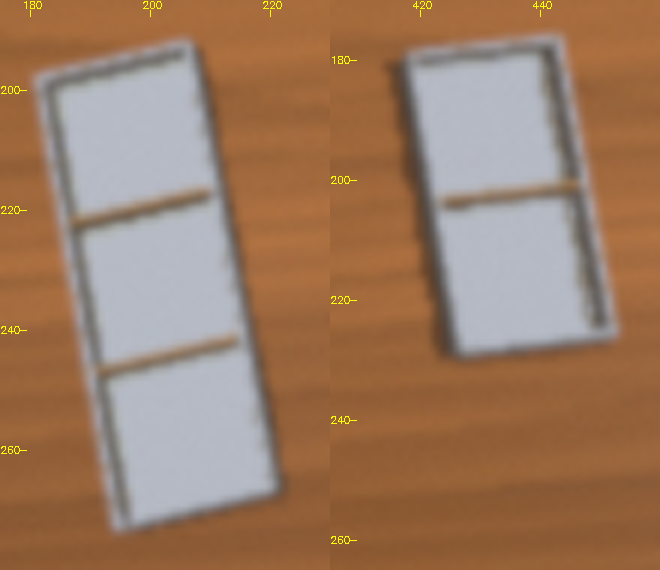

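```bash
python3 - <<'E'
from h import *
C=cams()
T=lambda x,y:(250+x/5,120+y/5); S=lambda x,y:(180+x/3,130+y/3)
d={'tall':(.098,T(537,168),S(342,360)),'square':(.092,T(307,198),S(462,254)),'squat':(.076,T(203,412),S(403,145)),
'sjar':(.072,T(335,603),S(240,125)),'ljar':(.090,T(93,170),S(591,180)),'tin':(.080,T(78,627),S(361,27)),'flask':(.094,T(606,608),S(80,194)),
'blue1':(.098,T(606,28),S(383,477)),'blue2':(.098,T(731,265),S(159,402))}
for k,(z,a,b) in d.items(): print(k,back(C['top'],a,z)[:2].round(4),back(C['scene'],b,z)[:2].round(4))
def edges(z,ps):
    P=[back(C['top'],p,z)[:2] for p in ps]; P=np.array(P)
    print('c',P.mean(0).round(4)); 
    for i in range(len(P)):
        e=P[(i+1)%len(P)]-P[i]; print('  ',P[i].round(4),np.linalg.norm(e).round(4),np.degrees(np.arctan2(e[1],e[0])).round(1))
print('tin');edges(.08,[T(88,567),T(136,613),T(70,688),T(19,633)])
print('sq');edges(.064,[T(274,179),T(342,179),T(342,244),T(275,246)])
L=lambda x,y:(175+x/6,185+y/6); R=lambda x,y:(405+(x-330)/6,170+y/6)
print('c3');edges(.02,[L(36,75),L(191,39),L(283,490),L(115,532)])
print('c2');edges(.02,[R(405,50),R(562,35),R(618,336),R(455,356)])
print('tape', back(C['top'],T(435,430),.02)[:2].round(3))
E
```

```text
tall [ 0.6501 -0.1133] [ 0.6543 -0.1103]
square [6.442e-01 6.000e-04] [0.6498 0.0016]
squat [0.5434 0.0585] [0.5489 0.059 ]
sjar [4.462e-01 4.000e-04] [0.4508 0.0008]
ljar [0.6664 0.1055] [0.6694 0.1072]
tin [0.4422 0.1235] [0.4488 0.1244]
flask [ 0.4327 -0.1266] [ 0.4381 -0.1257]
blue1 [ 0.7208 -0.1544] [ 0.7252 -0.1524]
blue2 [ 0.5944 -0.2032] [ 0.5983 -0.2012]
tin
c [0.4431 0.1233]
   [0.4706 0.1175] 0.0322 -137.1
   [0.447  0.0956] 0.0468 135.4
   [0.4137 0.1285] 0.036 40.0
   [0.4413 0.1517] 0.045 -49.4
sq
c [6.455e-01 1.000e-04]
   [0.664  0.0163] 0.0346 -93.9
   [ 0.6617 -0.0182] 0.0343 176.0
   [ 0.6275 -0.0158] 0.0338 87.9
   [0.6287 0.018 ] 0.0354 -2.8
c3
c [0.4948 0.2924]
   [0.587  0.3431] 0.0678 -80.3
   [0.5985 0.2763] 0.1986 -169.6
   [0.4031 0.2403] 0.0708 100.1
   [0.3907 0.31  ] 0.1991 9.6
c2
c [ 0.5306 -0.3116]
   [ 0.5966 -0.2743] 0.0694 -88.3
   [ 0.5987 -0.3437] 0.1334 -177.5
   [ 0.4654 -0.3494] 0.0705 93.1
   [ 0.4616 -0.2791] 0.135 2.0
tape [ 0.537 -0.058]
```

```bash
cat >> h.py <<'E'
def plan(*wps):
    s=telemetry.observe(); p=s["tcp_pos"]; r,pi,y0=s["tcp_rot"]
    from scipy.spatial.transform import Rotation as Ro
    Rm=Ro.from_euler("xyz",s["tcp_rot"]).as_matrix()
    print("t",round(float(s["time"]),2),p.round(4),s["tcp_rot"].round(4),"w",round(float(s["gripper_width"]),3),"F",s["ft_force"].round(1))
    for x,y,z,yaw in wps:
        Rt=Ro.from_euler("xyz",[np.pi,0,np.radians(yaw)]).as_matrix()
        print("dp",(Rm.T@(np.array([x,y,z])-p)).round(4).tolist(),"dr",Ro.from_matrix(Rm.T@Rt).as_rotvec().round(4).tolist())
E
python3 - <<'E'
from h import *
f=grab_frame("scene")
for c in ([(161,377),(198,346),(260,397),(224,431)],[(404,156),(421,141),(511,177),(497,197)]):
    P=np.array([back(f,(a/1.25,b/1.25),.02)[:2] for a,b in c]); print(P.mean(0).round(4),P.round(3).tolist())
plan((.652,-.112,.25,92.3),(.652,-.112,.055,92.3))
E
```

```text
[ 0.5389 -0.3111] [[0.475, -0.348], [0.471, -0.282], [0.603, -0.275], [0.607, -0.34]]
[0.5019 0.2925] [[0.406, 0.249], [0.4, 0.307], [0.594, 0.338], [0.607, 0.276]]
t 0.6 [0.171  0.4963 0.2197] [-3.1416e+00  1.0000e-04  1.2390e+00] w 1.001 F [ 0.4 -0.3  0.1]
dp [-0.4185, 0.6529, -0.0303] dr [-0.0, 0.0001, -0.3719]
dp [-0.4185, 0.6529, 0.1647] dr [-0.0, 0.0001, -0.3719]
```

Call:
arm_command:
  moves:
    - {"dp":[-0.4185,0.6529,-0.0303],"dr":[0,0,-0.3719],"grip":1}
    - {"dp":[-0.4185,0.6529,-0.0303],"dr":[0,0,-0.3719],"grip":1}
    - {"dp":[-0.4185,0.6529,-0.0303],"dr":[0,0,-0.3719],"grip":1}
    - {"dp":[-0.4185,0.6529,-0.0303],"dr":[0,0,-0.3719],"grip":1}
    - {"dp":[-0.4185,0.6529,-0.0303],"dr":[0,0,-0.3719],"grip":1}
    - {"dp":[-0.4185,0.6529,-0.0303],"dr":[0,0,-0.3719],"grip":1}
    - {"dp":[-0.4185,0.6529,-0.0303],"dr":[0,0,-0.3719],"grip":1}
    - {"dp":[-0.4185,0.6529,-0.0303],"dr":[0,0,-0.3719],"grip":1}
    - {"dp":[-0.4185,0.6529,-0.0303],"dr":[0,0,-0.3719],"grip":1}
    - {"dp":[-0.4185,0.6529,-0.0303],"dr":[0,0,-0.3719],"grip":1}
    - {"dp":[-0.4185,0.6529,-0.0303],"dr":[0,0,-0.3719],"grip":1}
    - {"dp":[-0.4185,0.6529,-0.0303],"dr":[0,0,-0.3719],"grip":1}
    - {"dp":[-0.4185,0.6529,-0.0303],"dr":[0,0,-0.3719],"grip":1}
    - {"dp":[-0.4185,0.6529,-0.0303],"dr":[0,0,-0.3719],"grip":1}
    - {"dp":[-0.4185,0.6529,-0.0303],"dr":[0,0,-0.3719],"grip":1}
    - {"dp":[-0.4185,0.6529,-0.0303],"dr":[0,0,-0.3719],"grip":1}
    - {"dp":[-0.4185,0.6529,-0.0303],"dr":[0,0,-0.3719],"grip":1}
    - {"dp":[-0.4185,0.6529,-0.0303],"dr":[0,0,-0.3719],"grip":1}
    - {"dp":[-0.4185,0.6529,-0.0303],"dr":[0,0,-0.3719],"grip":1}
    - {"dp":[-0.4185,0.6529,-0.0303],"dr":[0,0,-0.3719],"grip":1}

```text
time: 2.27
tcp_pos: [0.655, -0.1174, 0.2479]
tcp_rot: [-3.141, 0.001, 1.607]
ft_force: [1.5, -0.8, 0.1]
gripper_width: 1.0
```

```bash
python3 - <<'E'
from h import *
plan((.652,-.112,.14,92.3))
E
```

```text
t 2.27 [ 0.655  -0.1174  0.2479] [-3.1408e+00  7.0000e-04  1.6071e+00] w 1.0 F [ 1.5 -0.8  0.1]
dp [0.0056, -0.0027, 0.1079] dr [-0.0008, 0.0007, -0.0038]
```

Call:
arm_command:
  moves:
    - {"dp":[0,0,0.035],"grip":1}
    - {"dp":[0,0,0.07],"grip":1}
    - {"dp":[0,0,0.1],"grip":1}
    - {"dp":[0,0,0.1],"grip":1}
    - {"dp":[0,0,0.1],"grip":1}

```text
validation failed for argument at $.mo...
```

```bash
python3 - <<'E'
from h import *
plan((.652,-.112,.055,92.3))
crop("scene",230,170,150,160,3,"pics/s1.png")
crop("top",300,100,120,160,3,"pics/t1.png")
cv2.imwrite("pics/st1.png",np.hstack([cv2.imread("pics/s1.png"),cv2.imread("pics/t1.png")]))
E
```

```text
t 2.27 [ 0.655  -0.1174  0.2479] [-3.1408e+00  7.0000e-04  1.6071e+00] w 1.0 F [ 1.5 -0.8  0.1]
dp [0.0057, -0.0026, 0.1929] dr [-0.0008, 0.0007, -0.0038]
```

View pics/st1.png

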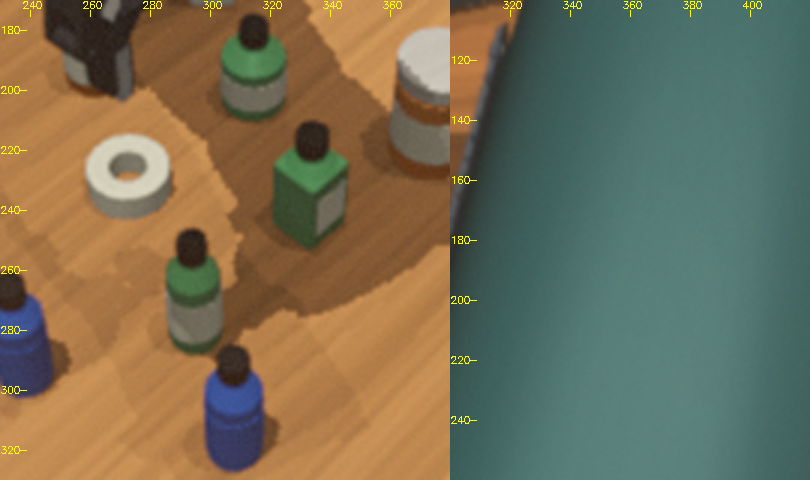

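The move was refused (dr is needed). The scene crop shows the tall bottle untouched with its cap at (294,248). The top view is blocked by the arm.

Call:
arm_command:
  moves:
    - {"dp":[0,0,0.035],"dr":[0,0,0],"grip":1}
    - {"dp":[0,0,0.07],"dr":[0,0,0],"grip":1}
    - {"dp":[0,0,0.1],"dr":[0,0,0],"grip":1}
    - {"dp":[0,0,0.1],"dr":[0,0,0],"grip":1}
    - {"dp":[0,0,0.1],"dr":[0,0,0],"grip":1}

```text
time: 2.78
tcp_pos: [0.6509, -0.1108, 0.1503]
tcp_rot: [-3.14, -0.001, 1.612]
ft_force: [0.2, -0.6, 0.9]
gripper_width: 1.003
```

```bash
python3 - <<'E'
from h import *
plan((.652,-.112,.055,92.3))
f=grab_frame("scene"); s=telemetry.observe(); p=s["tcp_pos"]
print([proj(f,p+np.array(o)).round(1).tolist() for o in ([0,0,-.022],[0,.0425,-.009],[0,-.0425,-.009])])
crop("scene",230,150,160,170,4,"pics/s2.png")
E
```

```text
t 2.78 [ 0.6509 -0.1108  0.1503] [-3.1398e+00 -7.0000e-04  1.6119e+00] w 1.003 F [ 0.2 -0.6  0.9]
dp [-0.0013, 0.0012, 0.0953] dr [-0.0018, -0.0007, 0.0009]
[[[292.1, 238.3]], [[309.1, 219.1]], [[273.8, 248.6]]]
```

View pics/s2.png

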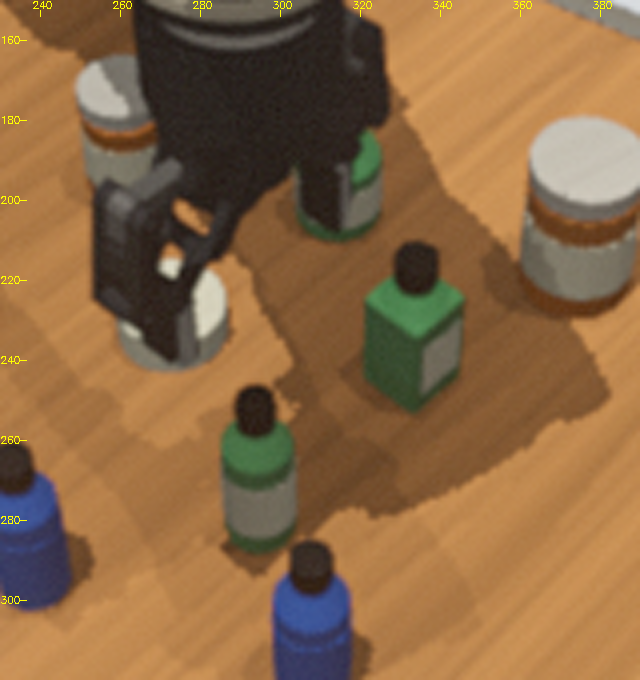

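Scene crop: fingertips at about (275,240) and (314,207), straddling the tall bottle (cap at 294,250). Blue bottles are clear. Descending.

Call:
arm_command:
  moves:
    - {"dp":[0,0,0.03],"dr":[0,0,0],"grip":1}
    - {"dp":[0,0,0.06],"dr":[0,0,0],"grip":1}
    - {"dp":[0,0,0.08],"dr":[0,0,0],"grip":1}
    - {"dp":[0,0,0.095],"dr":[0,0,0],"grip":1}
    - {"dp":[0,0,0.095],"dr":[0,0,0],"grip":1}
    - {"dp":[0,0,0.095],"dr":[0,0,0],"grip":1}

```text
time: 3.38
tcp_pos: [0.6528, -0.1121, 0.0567]
tcp_rot: [3.14, 0.001, 1.611]
ft_force: [-1.0, -0.3, -0.7]
gripper_width: 0.999
```

```bash
python3 - <<'E'
from h import *
plan((.652,-.112,.055,92.3))
crop("scene",230,170,130,140,4,"pics/s3.png")
E
```

```text
t 3.38 [ 0.6528 -0.1121  0.0567] [3.1401e+00 5.0000e-04 1.6110e+00] w 0.999 F [-1.  -0.3 -0.7]
dp [0.0001, -0.0008, 0.0017] dr [0.0015, 0.0005, 0.0001]
```

View pics/s3.png

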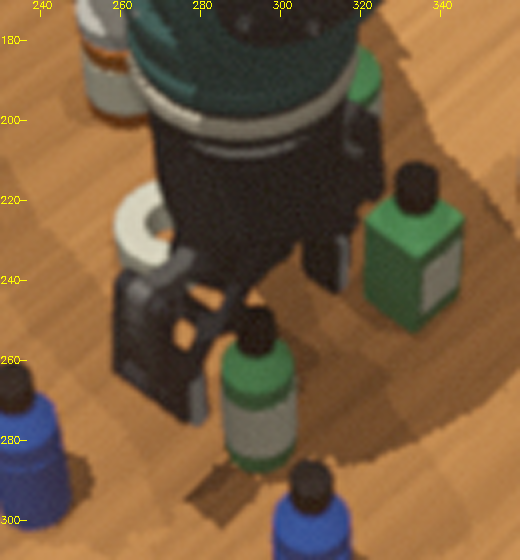

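```bash
python3 - <<'E'
from h import *
f=grab_frame("scene")
for z in (0.034,.047,.06):
  for y in (-.0425-.112,-.112,.0425-.112): print(z,y,[proj(f,[x,y,z]).round(0)[0].tolist() for x in (.642,.652,.663)])
print('bottle',[proj(f,[.652,-.112,z]).round(1)[0].tolist() for z in (0,.066,.098)])
E
```

```text
0.034 -0.1545 [[273.0, 282.0], [277.0, 286.0], [281.0, 289.0]]
0.034 -0.112 [[289.0, 268.0], [293.0, 271.0], [298.0, 274.0]]
0.034 -0.0695 [[305.0, 254.0], [309.0, 257.0], [313.0, 260.0]]
0.047 -0.1545 [[272.0, 278.0], [276.0, 282.0], [281.0, 285.0]]
0.047 -0.112 [[289.0, 264.0], [293.0, 267.0], [298.0, 270.0]]
0.047 -0.0695 [[305.0, 250.0], [309.0, 253.0], [313.0, 256.0]]
0.06 -0.1545 [[272.0, 274.0], [276.0, 277.0], [281.0, 281.0]]
0.06 -0.112 [[289.0, 260.0], [293.0, 263.0], [297.0, 266.0]]
0.06 -0.0695 [[305.0, 246.0], [309.0, 248.0], [313.0, 252.0]]
bottle [[293.7, 281.3], [292.8, 260.6], [292.4, 249.8]]
```

Call:
arm_command:
  moves:
    - {"dp":[0,0,0],"dr":[0,0,0],"grip":0.05}
    - {"dp":[0,0,0],"dr":[0,0,0],"grip":0.05}
    - {"dp":[0,0,0],"dr":[0,0,0],"grip":0.05}
    - {"dp":[0,0,0],"dr":[0,0,0],"grip":0.05}
    - {"dp":[0,0,0],"dr":[0,0,0],"grip":0.05}
    - {"dp":[0,0,0],"dr":[0,0,0],"grip":0.05}
  grip_force: 30

```text
time: 3.98
tcp_pos: [0.652, -0.112, 0.055]
tcp_rot: [3.142, -0.0, 1.611]
ft_force: [-0.0, 0.6, 0.3]
gripper_width: 0.524
```

```bash
python3 - <<'E'
from h import *
plan((.652,-.112,.055,92.3)); print(arm.tips_ahead)
crop("scene",240,200,100,100,6,"pics/s4.png")
E
```

```text
t 3.98 [ 0.652 -0.112  0.055] [ 3.1416 -0.      1.6109] w 0.524 F [-0.   0.6  0.3]
dp [-0.0, 0.0, 0.0] dr [0.0, -0.0, -0.0]
0.022
```

View pics/s4.png

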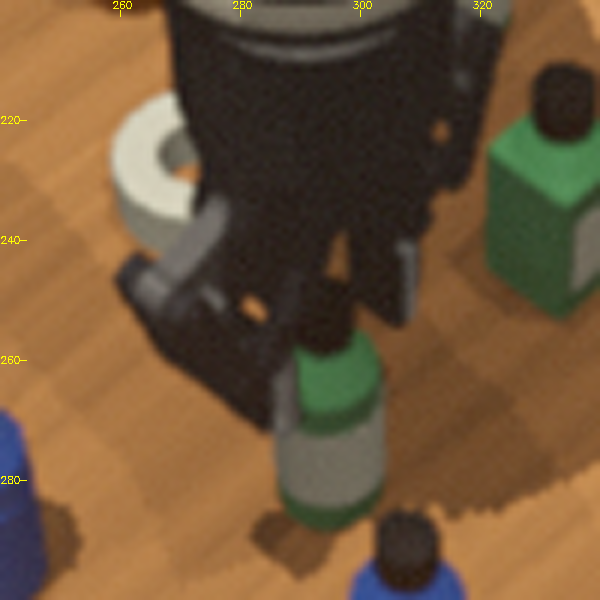

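Pads straddle the bottle: left tip at about (288,271), right tip at (308,254). Both look a bit higher than modelled, so I'll close gently and judge by the width.

Call:
arm_command:
  moves:
    - {"dp":[0,0,0],"dr":[0,0,0],"grip":-0.1}
    - {"dp":[0,0,0],"dr":[0,0,0],"grip":-0.2}
    - {"dp":[0,0,0],"dr":[0,0,0],"grip":-0.3}
    - {"dp":[0,0,0],"dr":[0,0,0],"grip":-0.4}
    - {"dp":[0,0,0],"dr":[0,0,0],"grip":-0.4}
    - {"dp":[0,0,0],"dr":[0,0,0],"grip":-0.4}
  grip_force: 25

```text
time: 4.53
tcp_pos: [0.6521, -0.1119, 0.0551]
tcp_rot: [3.141, -0.0, 1.611]
ft_force: [-0.8, 1.6, 2.2]
gripper_width: 0.338
```

```bash
python3 - <<'E'
from h import *
plan((.652,-.112,.055,92.3)); print(arm.tips_ahead)
crop("scene",240,200,100,100,6,"pics/s5.png")
E
```

```text
t 4.53 [ 0.6521 -0.1119  0.0551] [ 3.1413 -0.      1.611 ] w 0.338 F [-0.8  1.6  2.2]
dp [-0.0001, -0.0001, 0.0001] dr [0.0002, -0.0, 0.0001]
0.022
```

View pics/s5.png

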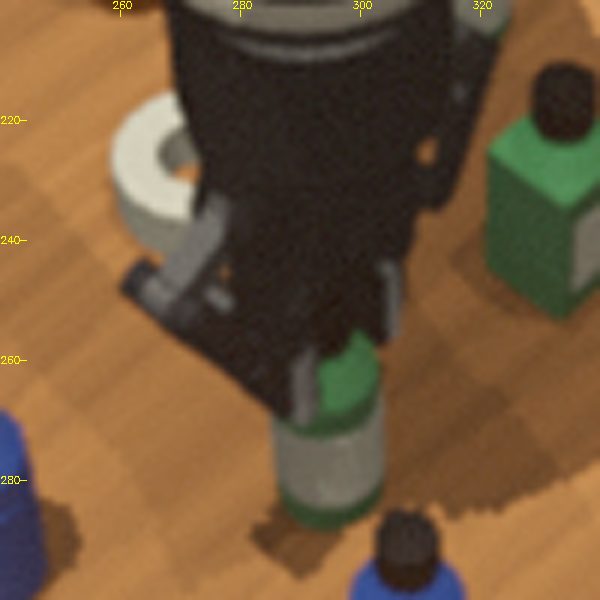

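Width 0.338 (29 mm, under 34 mm) and the picture both show the pads on the shoulder, so the tips sit higher than nominal. I'll reopen and go 15 mm lower in small steps.

Call:
arm_command:
  moves:
    - {"dp":[0,0,0],"dr":[0,0,0],"grip":0.3}
    - {"dp":[0,0,0],"dr":[0,0,0],"grip":0.3}
    - {"dp":[0,0,0],"dr":[0,0,0],"grip":0.3}
    - {"dp":[0,0,0],"dr":[0,0,0],"grip":0.3}
    - {"dp":[0,0,0.003],"dr":[0,0,0],"grip":0.3}
    - {"dp":[0,0,0.006],"dr":[0,0,0],"grip":0.3}
    - {"dp":[0,0,0.008],"dr":[0,0,0],"grip":0.3}
    - {"dp":[0,0,0.008],"dr":[0,0,0],"grip":0.3}

```text
time: 5.25
tcp_pos: [0.6516, -0.1119, 0.0463]
tcp_rot: [-3.141, -0.0, 1.611]
ft_force: [0.6, -0.9, -0.2]
gripper_width: 0.644
```

Call:
arm_command:
  moves:
    - {"dp":[0,0,0.002],"dr":[0,0,0],"grip":0.3}
    - {"dp":[0,0,0.004],"dr":[0,0,0],"grip":0.3}
    - {"dp":[0,0,0.004],"dr":[0,0,0],"grip":0.3}

```text
time: 5.5
tcp_pos: [0.6518, -0.1119, 0.0425]
tcp_rot: [-3.141, -0.0, 1.611]
ft_force: [0.8, 0.3, -0.3]
gripper_width: 0.653
```

Call:
arm_command:
  moves:
    - {"dp":[0,0,0.002],"dr":[0,0,0],"grip":0.3}
    - {"dp":[0,0,0.004],"dr":[0,0,0],"grip":0.3}
    - {"dp":[0,0,0.004],"dr":[0,0,0],"grip":0.0}
    - {"dp":[0,0,0.004],"dr":[0,0,0],"grip":-0.1}
    - {"dp":[0,0,0.004],"dr":[0,0,0],"grip":-0.3}
    - {"dp":[0,0,0.004],"dr":[0,0,0],"grip":-0.5}
    - {"dp":[0,0,0.004],"dr":[0,0,0],"grip":-0.5}
    - {"dp":[0,0,0.004],"dr":[0,0,0],"grip":-0.5}
    - {"dp":[0,0,0.004],"dr":[0,0,0],"grip":-0.5}
  grip_force: 25

```text
time: 6.25
tcp_pos: [0.6521, -0.112, 0.0391]
tcp_rot: [3.141, 0.0, 1.611]
ft_force: [-0.4, 0.4, 1.6]
gripper_width: 0.386
```

```bash
python3 - <<'E'
from h import *
plan((.652,-.112,.055,92.3))
crop("scene",240,200,100,100,6,"pics/s6.png")
E
```

```text
t 6.25 [ 0.6521 -0.112   0.0391] [3.1414 0.     1.6109] w 0.386 F [-0.4  0.4  1.6]
dp [-0.0, -0.0001, -0.0159] dr [0.0002, 0.0, 0.0]
```

View pics/s6.png

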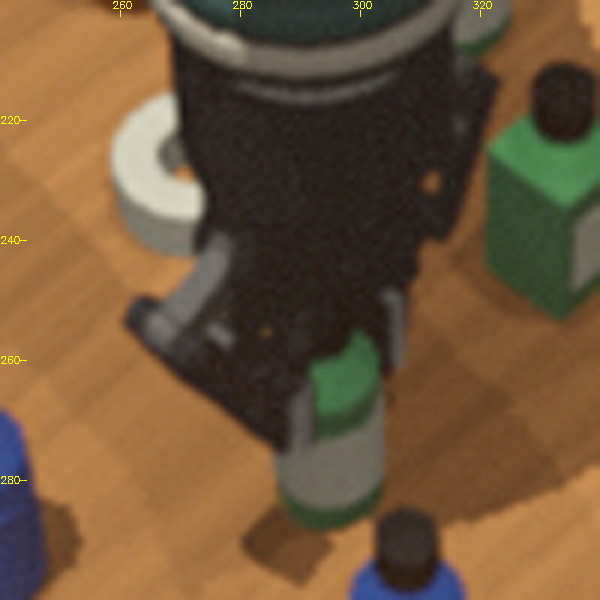

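Width is now 0.386 (33 mm), on the body near its top. I'll go 5 mm lower for more overlap, grip firmer, and lift a little to test.

Call:
arm_command:
  moves:
    - {"dp":[0,0,0],"dr":[0,0,0],"grip":0.1}
    - {"dp":[0,0,0],"dr":[0,0,0],"grip":0.1}
    - {"dp":[0,0,0.003],"dr":[0,0,0],"grip":0.1}
    - {"dp":[0,0,0.005],"dr":[0,0,0],"grip":0.1}
    - {"dp":[0,0,0.005],"dr":[0,0,0],"grip":-0.1}
    - {"dp":[0,0,0.005],"dr":[0,0,0],"grip":-0.3}
    - {"dp":[0,0,0.005],"dr":[0,0,0],"grip":-0.6}
    - {"dp":[0,0,0.005],"dr":[0,0,0],"grip":-0.6}
    - {"dp":[0,0,0.005],"dr":[0,0,0],"grip":-0.6}
    - {"dp":[0,0,0.005],"dr":[0,0,0],"grip":-0.6}
  grip_force: 35

```text
time: 7.13
tcp_pos: [0.652, -0.112, 0.034]
tcp_rot: [-3.142, -0.0, 1.611]
ft_force: [1.0, 0.0, -1.2]
gripper_width: 0.381
```

Call:
arm_command:
  moves:
    - {"dp":[0,0,-0.005],"dr":[0,0,0],"grip":-0.6}
    - {"dp":[0,0,-0.01],"dr":[0,0,0],"grip":-0.6}
    - {"dp":[0,0,-0.015],"dr":[0,0,0],"grip":-0.6}
    - {"dp":[0,0,-0.015],"dr":[0,0,0],"grip":-0.6}
    - {"dp":[0,0,-0.015],"dr":[0,0,0],"grip":-0.6}

```text
time: 7.55
tcp_pos: [0.6523, -0.1121, 0.0495]
tcp_rot: [3.141, 0.0, 1.611]
ft_force: [-0.8, 0.2, -1.4]
gripper_width: 0.379
```

```bash
python3 - <<'E'
from h import *
plan((.565,-.310,.05,92.3))
crop("scene",240,200,100,100,6,"pics/s7.png")
E
```

```text
t 7.55 [ 0.6523 -0.1121  0.0495] [3.1407e+00 3.0000e-04 1.6109e+00] w 0.379 F [-0.8  0.2 -1.4]
dp [-0.1942, -0.0951, -0.0005] dr [0.0009, 0.0003, -0.0001]
```

View pics/s7.png

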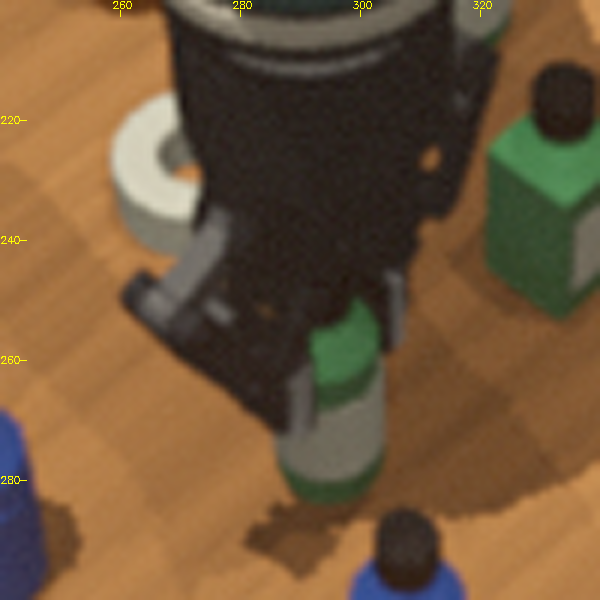

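The bottle hangs upright in the pads; its base moved up from row 287.5 to 283.5, as expected for 15 mm. Carrying it to the far compartment of carton two.

Call:
arm_command:
  moves:
    - {"dp":[0,0,-0.03],"dr":[0,0,0],"grip":-0.6}
    - {"dp":[0,0,-0.065],"dr":[0,0,0],"grip":-0.6}
    - {"dp":[0,0,-0.1],"dr":[0,0,0],"grip":-0.6}
    - {"dp":[-0.01,-0.005,-0.13],"dr":[0,0,0],"grip":-0.6}
    - {"dp":[-0.03,-0.015,-0.14],"dr":[0,0,0],"grip":-0.6}
    - {"dp":[-0.06,-0.03,-0.14],"dr":[0,0,0],"grip":-0.6}
    - {"dp":[-0.09,-0.045,-0.14],"dr":[0,0,0],"grip":-0.6}
    - {"dp":[-0.12,-0.06,-0.14],"dr":[0,0,0],"grip":-0.6}
    - {"dp":[-0.15,-0.075,-0.14],"dr":[0,0,0],"grip":-0.6}
    - {"dp":[-0.175,-0.085,-0.14],"dr":[0,0,0],"grip":-0.6}
    - {"dp":[-0.19,-0.091,-0.13],"dr":[0,0,0],"grip":-0.6}
    - {"dp":[-0.194,-0.0934,-0.11],"dr":[0,0,0],"grip":-0.6}
    - {"dp":[-0.194,-0.0934,-0.085],"dr":[0,0,0],"grip":-0.6}
    - {"dp":[-0.194,-0.0934,-0.06],"dr":[0,0,0],"grip":-0.6}
    - {"dp":[-0.194,-0.0934,-0.04],"dr":[0,0,0],"grip":-0.6}
    - {"dp":[-0.194,-0.0934,-0.02],"dr":[0,0,0],"grip":-0.6}
    - {"dp":[-0.194,-0.0934,-0.01],"dr":[0,0,0],"grip":-0.6}
    - {"dp":[-0.194,-0.0934,-0.01],"dr":[0,0,0],"grip":-0.6}
    - {"dp":[-0.194,-0.0934,-0.01],"dr":[0,0,0],"grip":-0.6}

```text
time: 9.18
tcp_pos: [0.5664, -0.3093, 0.059]
tcp_rot: [-3.141, -0.0, 1.611]
ft_force: [0.7, 0.3, 0.1]
gripper_width: 0.382
```

```bash
python3 - <<'E'
from h import *
plan((.5665,-.3097,.038,92.3))
crop("scene",110,220,150,140,5,"pics/s8.png")
E
```

```text
t 9.18 [ 0.5664 -0.3093  0.059 ] [-3.1411e+00 -4.0000e-04  1.6111e+00] w 0.382 F [0.7 0.3 0.1]
dp [-0.0004, 0.0, 0.021] dr [-0.0005, -0.0004, 0.0002]
```

View pics/s8.png

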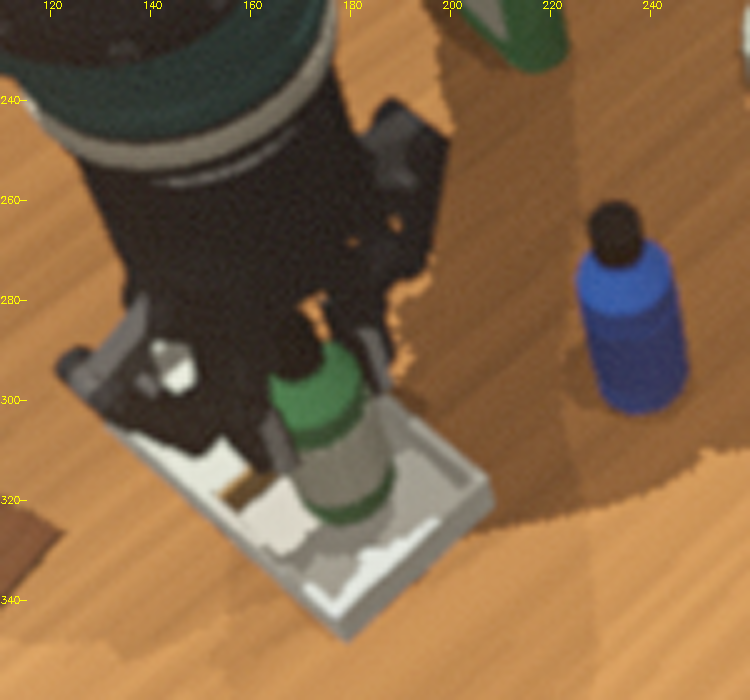

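```bash
python3 - <<'E'
from h import *
f=grab_frame("scene"); a=np.radians(2.3); R=np.array([[np.cos(a),-np.sin(a)],[np.sin(a),np.cos(a)]])
for c in ((.534,-.311),(.5389,-.3111)):
  P=lambda x,y,z: proj(f,[*(np.array(c)+R@[x,y]),z]).round(1)[0].tolist()
  print("corner far -y top",P(.0665,-.034,.02),"far +y top",P(.0665,.034,.02),"bottoms",P(.0665,-.034,0),P(.0665,.034,0),"comp floor",P(.0325,0,.003))
print("bottle base if down",proj(f,[.5665,-.3097,.003]),"now",proj(f,[.5665,-.3097,.024]))
E
```

```text
corner far -y top [176.0, 344.1] far +y top [206.6, 316.1] bottoms [178.3, 349.6] [208.3, 321.9] comp floor [180.4, 323.2]
corner far -y top [177.8, 345.9] far +y top [208.4, 317.9] bottoms [180.1, 351.4] [210.1, 323.6] comp floor [182.1, 324.9]
bottle base if down [[180.39075731 323.1661726 ]] now [[178.11317381 317.11824572]]
```

Bottle hangs over the far compartment (base at (179,317), target floor centre about (180,323)). Carton corners match the model to about 1.5 px. Lowering and releasing.

Call:
arm_command:
  moves:
    - {"dp":[0,0,0.008],"dr":[0,0,0],"grip":-0.6}
    - {"dp":[0,0,0.014],"dr":[0,0,0],"grip":-0.6}
    - {"dp":[0,0,0.018],"dr":[0,0,0],"grip":-0.6}
    - {"dp":[0,0,0.0205],"dr":[0,0,0],"grip":-0.6}
    - {"dp":[0,0,0.0215],"dr":[0,0,0],"grip":-0.6}
    - {"dp":[0,0,0.0215],"dr":[0,0,0],"grip":-0.6}
    - {"dp":[0,0,0.0215],"dr":[0,0,0],"grip":-0.6}

```text
time: 9.87
tcp_pos: [0.5665, -0.3096, 0.0376]
tcp_rot: [3.141, 0.0, 1.611]
ft_force: [-0.2, -0.2, -0.3]
gripper_width: 0.386
```

Call:
arm_command:
  moves:
    - {"dp":[0,0,0],"dr":[0,0,0],"grip":-0.2}
    - {"dp":[0,0,0],"dr":[0,0,0],"grip":0}
    - {"dp":[0,0,0],"dr":[0,0,0],"grip":0.3}
    - {"dp":[0,0,0],"dr":[0,0,0],"grip":0.6}
    - {"dp":[0,0,0],"dr":[0,0,0],"grip":0.6}
    - {"dp":[0,0,-0.02],"dr":[0,0,0],"grip":0.6}
    - {"dp":[0,0,-0.05],"dr":[0,0,0],"grip":0.6}
    - {"dp":[0,0,-0.09],"dr":[0,0,0],"grip":1}
    - {"dp":[0,0,-0.13],"dr":[0,0,0],"grip":1}
    - {"dp":[0,0,-0.16],"dr":[0,0,0],"grip":1}
    - {"dp":[0,0,-0.16],"dr":[0,0,0],"grip":1}
    - {"dp":[0,0,-0.16],"dr":[0,0,0],"grip":1}

```text
time: 10.87
tcp_pos: [0.5671, -0.3101, 0.1992]
tcp_rot: [3.139, 0.002, 1.611]
ft_force: [0.0, 0.5, -0.0]
gripper_width: 1.002
```

```bash
python3 - <<'E'
from h import *
plan((.4455,.124,.20,42.2),(.4455,.124,.1,42.2))
E
```

```text
t 10.87 [ 0.5671 -0.3101  0.1992] [3.1389e+00 2.1000e-03 1.6109e+00] w 1.002 F [ 0.   0.5 -0. ]
dp [0.4386, -0.1041, -0.002] dr [0.0034, 0.0008, 0.8744]
dp [0.4388, -0.1044, 0.098] dr [0.0034, 0.0008, 0.8744]
```

Call:
arm_command:
  moves:
    - {"dp":[0.438,-0.1035,0],"dr":[0,0,0.8744],"grip":1}
    - {"dp":[0.438,-0.1035,0],"dr":[0,0,0.8744],"grip":1}
    - {"dp":[0.438,-0.1035,0],"dr":[0,0,0.8744],"grip":1}
    - {"dp":[0.438,-0.1035,0],"dr":[0,0,0.8744],"grip":1}
    - {"dp":[0.438,-0.1035,0],"dr":[0,0,0.8744],"grip":1}
    - {"dp":[0.438,-0.1035,0],"dr":[0,0,0.8744],"grip":1}
    - {"dp":[0.438,-0.1035,0],"dr":[0,0,0.8744],"grip":1}
    - {"dp":[0.438,-0.1035,0],"dr":[0,0,0.8744],"grip":1}
    - {"dp":[0.438,-0.1035,0],"dr":[0,0,0.8744],"grip":1}
    - {"dp":[0.438,-0.1035,0],"dr":[0,0,0.8744],"grip":1}
    - {"dp":[0.438,-0.1035,0],"dr":[0,0,0.8744],"grip":1}
    - {"dp":[0.438,-0.1035,0],"dr":[0,0,0.8744],"grip":1}
    - {"dp":[0.438,-0.1035,0],"dr":[0,0,0.8744],"grip":1}
    - {"dp":[0.438,-0.1035,0],"dr":[0,0,0.8744],"grip":1}
    - {"dp":[0.438,-0.1035,0],"dr":[0,0,0.8744],"grip":1}
    - {"dp":[0.438,-0.1035,0.03],"dr":[0,0,0.8744],"grip":1}
    - {"dp":[0.438,-0.1035,0.06],"dr":[0,0,0.8744],"grip":1}
    - {"dp":[0.438,-0.1035,0.08],"dr":[0,0,0.8744],"grip":1}
    - {"dp":[0.438,-0.1035,0.08],"dr":[0,0,0.8744],"grip":1}
    - {"dp":[0.438,-0.1035,0.08],"dr":[0,0,0.8744],"grip":1}

```text
time: 12.53
tcp_pos: [0.4453, 0.1229, 0.1173]
tcp_rot: [-3.141, 0.002, 0.735]
ft_force: [-0.2, -1.4, 0.5]
gripper_width: 1.002
```

```bash
python3 - <<'E'
from h import *
plan((.4455,.124,.034,42.2))
crop("scene",240,90,120,110,4,"pics/sa.png"); crop("scene",110,240,110,110,4,"pics/sb.png")
a=cv2.imread("pics/sa.png");b=cv2.imread("pics/sb.png"); cv2.imwrite("pics/s9.png",np.hstack([a[:440,:400],b[:440,:400]]))
E
```

```text
t 12.53 [0.4453 0.1229 0.1173] [-3.1405e+00  1.5000e-03  7.3470e-01] w 1.002 F [-0.2 -1.4  0.5]
dp [0.001, -0.0005, 0.0833] dr [-0.0011, 0.0015, -0.0018]
```

View pics/s9.png

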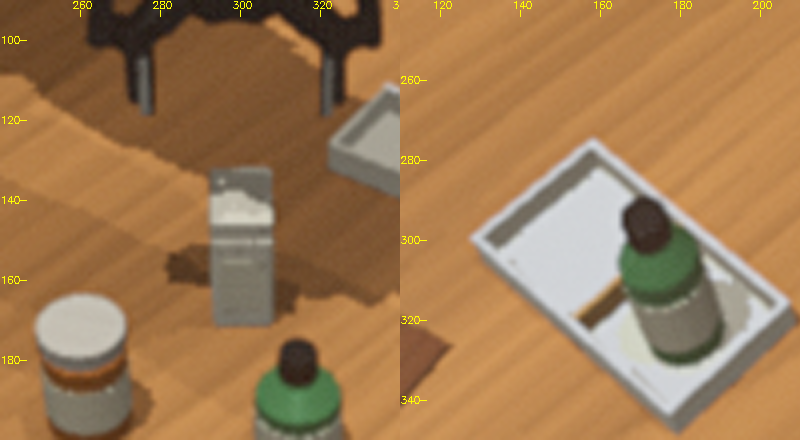

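Tall bottle stands upright in the far compartment. The open fingers (276 and 322, mid 299) straddle the tin (centre u 300.5). Descend, grip, test lift.

Call:
arm_command:
  moves:
    - {"dp":[0,0,0.03],"dr":[0,0,0],"grip":1}
    - {"dp":[0,0,0.055],"dr":[0,0,0],"grip":1}
    - {"dp":[0,0,0.07],"dr":[0,0,0],"grip":1}
    - {"dp":[0,0,0.08],"dr":[0,0,0],"grip":0.6}
    - {"dp":[0,0,0.083],"dr":[0,0,0],"grip":0.2}
    - {"dp":[0,0,0.083],"dr":[0,0,0],"grip":0}
    - {"dp":[0,0,0.083],"dr":[0,0,0],"grip":-0.1}
    - {"dp":[0,0,0.083],"dr":[0,0,0],"grip":-0.3}
    - {"dp":[0,0,0.083],"dr":[0,0,0],"grip":-0.6}
    - {"dp":[0,0,0.083],"dr":[0,0,0],"grip":-0.6}
    - {"dp":[0,0,0.083],"dr":[0,0,0],"grip":-0.6}
    - {"dp":[0,0,0.083],"dr":[0,0,0],"grip":-0.6}
  grip_force: 35

```text
time: 13.63
tcp_pos: [0.4464, 0.1239, 0.0357]
tcp_rot: [3.14, -0.002, 0.736]
ft_force: [-0.8, -1.8, 7.4]
gripper_width: 0.391
```

```bash
python3 - <<'E'
from h import *
a=np.radians(2.3); t=np.array([.534,-.311])+ -.0325*np.array([np.cos(a),np.sin(a)]); print(t)
plan((*t,.2,92.3),(*t,.038,92.3))
f=grab_frame("scene")
print([(z,proj(f,[.4453,.1229,z])[0].round(1).tolist()) for z in (.095,.11,.12,.13)])
E
```

```text
[ 0.50152618 -0.31230428]
t 13.63 [0.4464 0.1239 0.0357] [ 3.1401e+00 -1.7000e-03  7.3650e-01] w 0.391 F [-0.8 -1.8  7.4]
dp [-0.2519, 0.3605, -0.1642] dr [0.0021, -0.0009, -0.8745]
dp [-0.2522, 0.3602, -0.0022] dr [0.0021, -0.0009, -0.8745]
[(0.095, [298.6, 133.3]), (0.11, [298.4, 127.9]), (0.12, [298.4, 124.2]), (0.13, [298.3, 120.5])]
```

Call:
arm_command:
  moves:
    - {"dp":[0,0,-0.02],"dr":[0,0,0],"grip":-0.6}
    - {"dp":[0,0,-0.055],"dr":[0,0,0],"grip":-0.6}
    - {"dp":[0,0,-0.095],"dr":[0,0,0],"grip":-0.6}
    - {"dp":[0,0,-0.135],"dr":[0,0,0],"grip":-0.6}
    - {"dp":[-0.02,0.029,-0.165],"dr":[0,0,-0.1],"grip":-0.6}
    - {"dp":[-0.04,0.057,-0.165],"dr":[0,0,-0.2],"grip":-0.6}
    - {"dp":[-0.06,0.086,-0.165],"dr":[0,0,-0.3],"grip":-0.6}
    - {"dp":[-0.08,0.115,-0.165],"dr":[0,0,-0.4],"grip":-0.6}
    - {"dp":[-0.1,0.143,-0.165],"dr":[0,0,-0.5],"grip":-0.6}
    - {"dp":[-0.12,0.172,-0.165],"dr":[0,0,-0.6],"grip":-0.6}
    - {"dp":[-0.14,0.201,-0.165],"dr":[0,0,-0.7],"grip":-0.6}
    - {"dp":[-0.16,0.229,-0.165],"dr":[0,0,-0.8],"grip":-0.6}
    - {"dp":[-0.18,0.258,-0.165],"dr":[0,0,-0.8744],"grip":-0.6}
    - {"dp":[-0.2,0.287,-0.165],"dr":[0,0,-0.8744],"grip":-0.6}
    - {"dp":[-0.22,0.315,-0.165],"dr":[0,0,-0.8744],"grip":-0.6}
    - {"dp":[-0.24,0.344,-0.165],"dr":[0,0,-0.8744],"grip":-0.6}
    - {"dp":[-0.2516,0.3608,-0.165],"dr":[0,0,-0.8744],"grip":-0.6}
    - {"dp":[-0.2516,0.3608,-0.165],"dr":[0,0,-0.8744],"grip":-0.6}
    - {"dp":[-0.2516,0.3608,-0.165],"dr":[0,0,-0.8744],"grip":-0.6}

```text
time: 15.27
tcp_pos: [0.5012, -0.3132, 0.1996]
tcp_rot: [3.142, -0.0, 1.609]
ft_force: [-0.0, -0.8, -0.5]
gripper_width: 0.393
```

```bash
python3 - <<'E'
from h import *
plan((.5015,-.3123,.0385,92.3))
E
```

```text
t 15.27 [ 0.5012 -0.3132  0.1996] [ 3.1416e+00 -1.0000e-04  1.6093e+00] w 0.393 F [-0.  -0.8 -0.5]
dp [0.0009, 0.0003, 0.1611] dr [0.0, -0.0001, -0.0016]
```

Call:
arm_command:
  moves:
    - {"dp":[0,0,0.03],"dr":[0,0,0],"grip":-0.6}
    - {"dp":[0,0,0.06],"dr":[0,0,0],"grip":-0.6}
    - {"dp":[0,0,0.09],"dr":[0,0,0],"grip":-0.6}
    - {"dp":[0,0,0.115],"dr":[0,0,0],"grip":-0.6}
    - {"dp":[0,0,0.135],"dr":[0,0,0],"grip":-0.6}
    - {"dp":[0,0,0.148],"dr":[0,0,0],"grip":-0.6}
    - {"dp":[0,0,0.154],"dr":[0,0,0],"grip":-0.6}
    - {"dp":[0,0,0.158],"dr":[0,0,0],"grip":-0.6}
    - {"dp":[0,0,0.16],"dr":[0,0,0],"grip":-0.6}
    - {"dp":[0,0,0.161],"dr":[0,0,0],"grip":-0.6}
    - {"dp":[0,0,0.161],"dr":[0,0,0],"grip":-0.6}
    - {"dp":[0,0,0.161],"dr":[0,0,0],"grip":-0.6}

```text
time: 16.27
tcp_pos: [0.5017, -0.3126, 0.0392]
tcp_rot: [3.141, 0.001, 1.611]
ft_force: [-0.7, -0.2, -0.4]
gripper_width: 0.394
```

Call:
arm_command:
  moves:
    - {"dp":[0,0,0],"dr":[0,0,0],"grip":-0.2}
    - {"dp":[0,0,0],"dr":[0,0,0],"grip":0}
    - {"dp":[0,0,0],"dr":[0,0,0],"grip":0.3}
    - {"dp":[0,0,0],"dr":[0,0,0],"grip":0.6}
    - {"dp":[0,0,0],"dr":[0,0,0],"grip":0.6}
    - {"dp":[0,0,-0.02],"dr":[0,0,0],"grip":0.6}
    - {"dp":[0,0,-0.05],"dr":[0,0,0],"grip":0.6}
    - {"dp":[0,0,-0.09],"dr":[0,0,0],"grip":1}
    - {"dp":[0,0,-0.13],"dr":[0,0,0],"grip":1}
    - {"dp":[0,0,-0.16],"dr":[0,0,0],"grip":1}
    - {"dp":[0,0,-0.16],"dr":[0,0,0],"grip":1}
    - {"dp":[0,0,-0.16],"dr":[0,0,0],"grip":1}

```text
time: 17.27
tcp_pos: [0.5021, -0.3129, 0.2001]
tcp_rot: [3.139, 0.002, 1.611]
ft_force: [0.8, -0.3, -2.1]
gripper_width: 0.999
```

```bash
python3 - <<'E'
from h import *
f=grab_frame("scene"); cv2.imwrite("pics/keep2.png",f["color"][230:360,100:230,::-1])
plan((.647,.001,.2,86.8),(.647,.001,.11,86.8))
E
```

```text
t 17.32 [ 0.5015 -0.3124  0.1986] [3.1412e+00 4.0000e-04 1.6109e+00] w 1.002 F [-0.1 -0.1 -1.1]
dp [0.3074, 0.158, -0.0015] dr [0.0004, 0.0004, 0.096]
dp [0.3074, 0.1579, 0.0885] dr [0.0004, 0.0004, 0.096]
```

Call:
arm_command:
  moves:
    - {"dp":[0.307,0.158,0],"dr":[0,0,0.096],"grip":0.7}
    - {"dp":[0.307,0.158,0],"dr":[0,0,0.096],"grip":0.7}
    - {"dp":[0.307,0.158,0],"dr":[0,0,0.096],"grip":0.7}
    - {"dp":[0.307,0.158,0],"dr":[0,0,0.096],"grip":0.7}
    - {"dp":[0.307,0.158,0],"dr":[0,0,0.096],"grip":0.7}
    - {"dp":[0.307,0.158,0],"dr":[0,0,0.096],"grip":0.7}
    - {"dp":[0.307,0.158,0],"dr":[0,0,0.096],"grip":0.7}
    - {"dp":[0.307,0.158,0],"dr":[0,0,0.096],"grip":0.7}
    - {"dp":[0.307,0.158,0],"dr":[0,0,0.096],"grip":0.7}
    - {"dp":[0.307,0.158,0],"dr":[0,0,0.096],"grip":0.7}
    - {"dp":[0.307,0.158,0],"dr":[0,0,0.096],"grip":0.7}
    - {"dp":[0.307,0.158,0],"dr":[0,0,0.096],"grip":0.7}
    - {"dp":[0.307,0.158,0],"dr":[0,0,0.096],"grip":0.7}
    - {"dp":[0.307,0.158,0],"dr":[0,0,0.096],"grip":0.7}
    - {"dp":[0.307,0.158,0.03],"dr":[0,0,0.096],"grip":0.7}
    - {"dp":[0.307,0.158,0.06],"dr":[0,0,0.096],"grip":0.7}
    - {"dp":[0.307,0.158,0.07],"dr":[0,0,0.096],"grip":0.7}
    - {"dp":[0.307,0.158,0.07],"dr":[0,0,0.096],"grip":0.7}

```text
time: 18.82
tcp_pos: [0.6454, 0.0003, 0.1264]
tcp_rot: [-3.137, -0.0, 1.514]
ft_force: [0.4, -0.1, 0.7]
gripper_width: 0.848
```

Call:
arm_command:
  moves:
    - {"dp":[0,0,0.025],"dr":[0,0,0],"grip":0.7}
    - {"dp":[0,0,0.05],"dr":[0,0,0],"grip":0.7}
    - {"dp":[0,0,0.075],"dr":[0,0,0],"grip":0.7}
    - {"dp":[0,0,0.09],"dr":[0,0,0],"grip":0.7}
    - {"dp":[0,0,0.097],"dr":[0,0,0],"grip":0.4}
    - {"dp":[0,0,0.097],"dr":[0,0,0],"grip":0.1}
    - {"dp":[0,0,0.097],"dr":[0,0,0],"grip":0}
    - {"dp":[0,0,0.097],"dr":[0,0,0],"grip":-0.1}
    - {"dp":[0,0,0.097],"dr":[0,0,0],"grip":-0.3}
    - {"dp":[0,0,0.097],"dr":[0,0,0],"grip":-0.6}
    - {"dp":[0,0,0.097],"dr":[0,0,0],"grip":-0.6}
    - {"dp":[0,0,0.097],"dr":[0,0,0],"grip":-0.6}
    - {"dp":[0,0,0.097],"dr":[0,0,0],"grip":-0.6}
  grip_force: 35

```text
time: 19.9
tcp_pos: [0.648, 0.0006, 0.0333]
tcp_rot: [3.139, 0.0, 1.515]
ft_force: [-0.5, 0.9, 5.5]
gripper_width: 0.416
```

```bash
python3 - <<'E'
from h import *
a=np.radians(10); c=np.array([.498,.2925]);e=np.array([np.cos(a),np.sin(a)])
for k in (.065,0,-.065): print((c+k*e).round(4))
t=c+.065*e
plan((*t,.2,100),(*t,.035,100))
f=grab_frame("scene")
E
```

```text
[0.562  0.3038]
[0.498  0.2925]
[0.434  0.2812]
t 19.9 [6.48e-01 6.00e-04 3.33e-02] [3.1389e+00 2.0000e-04 1.5150e+00] w 0.416 F [-0.5  0.9  5.5]
dp [0.2979, -0.1024, -0.1671] dr [0.0027, 0.0005, -0.2304]
dp [0.2979, -0.1028, -0.0021] dr [0.0027, 0.0005, -0.2304]
```

Call:
arm_command:
  moves:
    - {"dp":[0,0,-0.02],"dr":[0,0,0],"grip":-0.6}
    - {"dp":[0,0,-0.05],"dr":[0,0,0],"grip":-0.6}
    - {"dp":[0,0,-0.085],"dr":[0,0,0],"grip":-0.6}
    - {"dp":[0,0,-0.12],"dr":[0,0,0],"grip":-0.6}
    - {"dp":[0,0,-0.15],"dr":[0,0,0],"grip":-0.6}
    - {"dp":[0.03,-0.01,-0.165],"dr":[0,0,-0.03],"grip":-0.6}
    - {"dp":[0.06,-0.02,-0.165],"dr":[0,0,-0.06],"grip":-0.6}
    - {"dp":[0.09,-0.03,-0.165],"dr":[0,0,-0.09],"grip":-0.6}
    - {"dp":[0.12,-0.04,-0.165],"dr":[0,0,-0.12],"grip":-0.6}
    - {"dp":[0.15,-0.05,-0.165],"dr":[0,0,-0.15],"grip":-0.6}
    - {"dp":[0.18,-0.06,-0.165],"dr":[0,0,-0.18],"grip":-0.6}
    - {"dp":[0.21,-0.07,-0.165],"dr":[0,0,-0.21],"grip":-0.6}
    - {"dp":[0.24,-0.08,-0.165],"dr":[0,0,-0.2304],"grip":-0.6}
    - {"dp":[0.27,-0.092,-0.165],"dr":[0,0,-0.2304],"grip":-0.6}
    - {"dp":[0.29,-0.1,-0.165],"dr":[0,0,-0.2304],"grip":-0.6}
    - {"dp":[0.2976,-0.102,-0.165],"dr":[0,0,-0.2304],"grip":-0.6}
    - {"dp":[0.2976,-0.102,-0.165],"dr":[0,0,-0.2304],"grip":-0.6}
    - {"dp":[0.2976,-0.102,-0.165],"dr":[0,0,-0.2304],"grip":-0.6}

```text
time: 21.45
tcp_pos: [0.562, 0.3032, 0.197]
tcp_rot: [3.141, 0.0, 1.746]
ft_force: [-0.1, -0.2, -0.5]
gripper_width: 0.408
```

Call:
arm_command:
  moves:
    - {"dp":[0,0,0.03],"dr":[0,0,0],"grip":-0.6}
    - {"dp":[0,0,0.06],"dr":[0,0,0],"grip":-0.6}
    - {"dp":[0,0,0.09],"dr":[0,0,0],"grip":-0.6}
    - {"dp":[0,0,0.115],"dr":[0,0,0],"grip":-0.6}
    - {"dp":[0,0,0.13],"dr":[0,0,0],"grip":-0.6}
    - {"dp":[0,0,0.135],"dr":[0,0,0],"grip":-0.6}
    - {"dp":[0,0,0.135],"dr":[0,0,0],"grip":-0.6}
    - {"dp":[0,0,0.135],"dr":[0,0,0],"grip":-0.6}

```text
time: 22.12
tcp_pos: [0.5626, 0.3029, 0.0625]
tcp_rot: [3.141, -0.0, 1.744]
ft_force: [0.4, -0.6, -1.1]
gripper_width: 0.407
```

```bash
python3 - <<'E'
from h import *
t=(.562,.3038)
plan((*t,.036,100))
crop("scene",310,70,110,100,4,"pics/sa.png")
b=cv2.resize(cv2.imread("pics/keep2.png"),None,fx=3,fy=3,interpolation=cv2.INTER_CUBIC)
a=cv2.imread("pics/sa.png"); c=np.zeros((400,440+390,3),np.uint8); c[:400,:440]=a; c[:390,440:]=b
cv2.imwrite("pics/s10.png",c[:,:800])
f=grab_frame("scene"); a=np.radians(10);R=np.array([[np.cos(a),-np.sin(a)],[np.sin(a),np.cos(a)]])
P=lambda x,y,z: proj(f,[*(np.array([.498,.2925])+R@[x,y]),z]).round(1)[0].tolist()
print(P(.099,-.034,.02),P(.099,.034,.02),P(-.099,-.034,.02),P(-.099,.034,.02),"div",P(.0325,-.031,.02),P(.0325,.031,.02))
print("base now",proj(f,[.562,.3038,.033]))
E
```

```text
t 22.12 [0.5626 0.3029 0.0625] [ 3.1405e+00 -1.0000e-04  1.7443e+00] w 0.407 F [ 0.4 -0.6 -1.1]
dp [0.001, -0.0005, 0.0265] dr [0.001, -0.0001, -0.001]
[395.6, 156.4] [408.4, 139.7] [321.3, 126.3] [335.6, 111.4] div [370.3, 145.2] [382.5, 130.5]
base now [[389.49262925 138.41639546]]
```

View pics/s10.png

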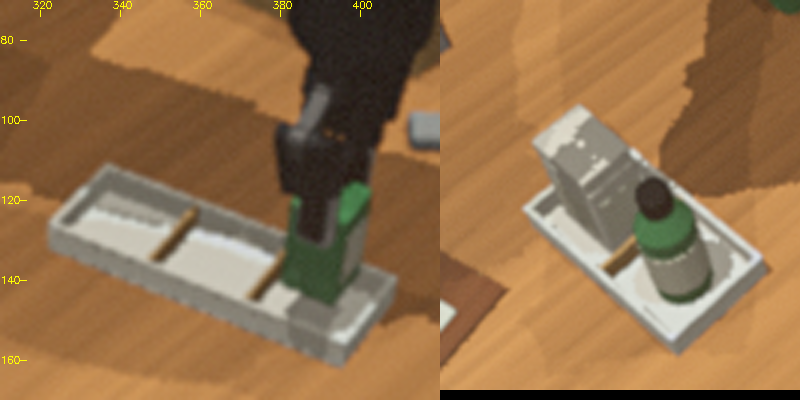

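The right panel shows the tin and tall bottle upright in carton two. The left shows the square bottle over the far compartment of carton three; that carton's corners match the model within 1 px. Lower and release.

Call:
arm_command:
  moves:
    - {"dp":[0,0,0.01],"dr":[0,0,0],"grip":-0.6}
    - {"dp":[0,0,0.017],"dr":[0,0,0],"grip":-0.6}
    - {"dp":[0,0,0.022],"dr":[0,0,0],"grip":-0.6}
    - {"dp":[0,0,0.025],"dr":[0,0,0],"grip":-0.6}
    - {"dp":[0,0,0.0265],"dr":[0,0,0],"grip":-0.6}
    - {"dp":[0,0,0.0265],"dr":[0,0,0],"grip":-0.6}
    - {"dp":[0,0,0.0265],"dr":[0,0,0],"grip":-0.6}

```text
time: 22.8
tcp_pos: [0.5616, 0.3038, 0.0362]
tcp_rot: [3.141, -0.0, 1.746]
ft_force: [-7.6, -2.7, 18.9]
gripper_width: 0.41
```

Call:
arm_command:
  moves:
    - {"dp":[0,0,0],"dr":[0,0,0],"grip":-0.2}
    - {"dp":[0,0,0],"dr":[0,0,0],"grip":0}
    - {"dp":[0,0,0],"dr":[0,0,0],"grip":0.3}
    - {"dp":[0,0,0],"dr":[0,0,0],"grip":0.6}
    - {"dp":[0,0,0],"dr":[0,0,0],"grip":0.6}
    - {"dp":[0,0,-0.02],"dr":[0,0,0],"grip":0.6}
    - {"dp":[0,0,-0.05],"dr":[0,0,0],"grip":0.6}
    - {"dp":[0,0,-0.09],"dr":[0,0,0],"grip":0.8}
    - {"dp":[0,0,-0.13],"dr":[0,0,0],"grip":0.8}
    - {"dp":[0,0,-0.16],"dr":[0,0,0],"grip":0.8}
    - {"dp":[0,0,-0.16],"dr":[0,0,0],"grip":0.8}
    - {"dp":[0,0,-0.16],"dr":[0,0,0],"grip":0.8}

```text
time: 23.8
tcp_pos: [0.5626, 0.3039, 0.1965]
tcp_rot: [3.139, -0.001, 1.745]
ft_force: [-0.2, 0.7, -1.1]
gripper_width: 0.901
```

```bash
python3 - <<'E'
from h import *
f=grab_frame("scene"); cv2.imwrite("pics/keep3.png",f["color"][70:170,310:430,::-1])
plan((.4485,.0006,.196,100),(.4485,.0006,.03,100))
E
```

```text
t 23.85 [0.5619 0.3036 0.1949] [ 3.1412e+00 -1.0000e-04  1.7453e+00] w 0.898 F [-0.1  0.5 -0.8]
dp [-0.2787, -0.1643, -0.0012] dr [0.0004, -0.0001, -0.0]
dp [-0.2787, -0.1643, 0.1648] dr [0.0004, -0.0001, -0.0]
```

Call:
arm_command:
  moves:
    - {"dp":[-0.279,-0.1644,0],"dr":[0,0,0],"grip":1}
    - {"dp":[-0.279,-0.1644,0],"dr":[0,0,0],"grip":1}
    - {"dp":[-0.279,-0.1644,0],"dr":[0,0,0],"grip":1}
    - {"dp":[-0.279,-0.1644,0],"dr":[0,0,0],"grip":1}
    - {"dp":[-0.279,-0.1644,0],"dr":[0,0,0],"grip":1}
    - {"dp":[-0.279,-0.1644,0],"dr":[0,0,0],"grip":1}
    - {"dp":[-0.279,-0.1644,0],"dr":[0,0,0],"grip":1}
    - {"dp":[-0.279,-0.1644,0],"dr":[0,0,0],"grip":1}
    - {"dp":[-0.279,-0.1644,0],"dr":[0,0,0],"grip":1}
    - {"dp":[-0.279,-0.1644,0],"dr":[0,0,0],"grip":1}
    - {"dp":[-0.279,-0.1644,0],"dr":[0,0,0],"grip":1}
    - {"dp":[-0.279,-0.1644,0],"dr":[0,0,0],"grip":1}
    - {"dp":[-0.279,-0.1644,0],"dr":[0,0,0],"grip":1}
    - {"dp":[-0.279,-0.1644,0],"dr":[0,0,0],"grip":1}
    - {"dp":[-0.279,-0.1644,0.03],"dr":[0,0,0],"grip":1}
    - {"dp":[-0.279,-0.1644,0.06],"dr":[0,0,0],"grip":1}
    - {"dp":[-0.279,-0.1644,0.07],"dr":[0,0,0],"grip":1}
    - {"dp":[-0.279,-0.1644,0.07],"dr":[0,0,0],"grip":1}

```text
time: 25.35
tcp_pos: [0.4469, 0.001, 0.1228]
tcp_rot: [-3.138, -0.001, 1.746]
ft_force: [-0.9, -0.2, 0.8]
gripper_width: 1.0
```

Call:
arm_command:
  moves:
    - {"dp":[0,0,0.025],"dr":[0,0,0],"grip":1}
    - {"dp":[0,0,0.05],"dr":[0,0,0],"grip":1}
    - {"dp":[0,0,0.075],"dr":[0,0,0],"grip":1}
    - {"dp":[0,0,0.088],"dr":[0,0,0],"grip":1}
    - {"dp":[0,0,0.093],"dr":[0,0,0],"grip":0.6}
    - {"dp":[0,0,0.093],"dr":[0,0,0],"grip":0.3}
    - {"dp":[0,0,0.093],"dr":[0,0,0],"grip":0.2}
    - {"dp":[0,0,0.093],"dr":[0,0,0],"grip":0.1}
    - {"dp":[0,0,0.093],"dr":[0,0,0],"grip":-0.1}
    - {"dp":[0,0,0.093],"dr":[0,0,0],"grip":-0.3}
    - {"dp":[0,0,0.093],"dr":[0,0,0],"grip":-0.3}
    - {"dp":[0,0,0.093],"dr":[0,0,0],"grip":-0.3}
    - {"dp":[0,0,0.093],"dr":[0,0,0],"grip":-0.3}
  grip_force: 35

```text
time: 26.43
tcp_pos: [0.4493, 0.0002, 0.0333]
tcp_rot: [3.139, 0.001, 1.745]
ft_force: [-1.5, 1.2, 7.5]
gripper_width: 0.528
```

```bash
python3 - <<'E'
from h import *
plan((.498,.2925,.2,100),(.498,.2925,.035,100))
E
```

```text
t 26.43 [4.493e-01 2.000e-04 3.330e-02] [3.1392e+00 6.0000e-04 1.7454e+00] w 0.528 F [-1.5  1.2  7.5]
dp [0.2793, 0.0991, -0.1666] dr [0.0024, 0.0006, 0.0001]
dp [0.2794, 0.0988, -0.0016] dr [0.0024, 0.0006, 0.0001]
```

Call:
arm_command:
  moves:
    - {"dp":[0,0,-0.02],"dr":[0,0,0],"grip":-0.3}
    - {"dp":[0,0,-0.05],"dr":[0,0,0],"grip":-0.3}
    - {"dp":[0,0,-0.085],"dr":[0,0,0],"grip":-0.3}
    - {"dp":[0,0,-0.12],"dr":[0,0,0],"grip":-0.3}
    - {"dp":[0,0,-0.15],"dr":[0,0,0],"grip":-0.3}
    - {"dp":[0.03,0.01,-0.165],"dr":[0,0,0],"grip":-0.3}
    - {"dp":[0.06,0.02,-0.165],"dr":[0,0,0],"grip":-0.3}
    - {"dp":[0.09,0.03,-0.165],"dr":[0,0,0],"grip":-0.3}
    - {"dp":[0.12,0.04,-0.165],"dr":[0,0,0],"grip":-0.3}
    - {"dp":[0.15,0.05,-0.165],"dr":[0,0,0],"grip":-0.3}
    - {"dp":[0.18,0.06,-0.165],"dr":[0,0,0],"grip":-0.3}
    - {"dp":[0.21,0.07,-0.165],"dr":[0,0,0],"grip":-0.3}
    - {"dp":[0.24,0.08,-0.165],"dr":[0,0,0],"grip":-0.3}
    - {"dp":[0.265,0.092,-0.165],"dr":[0,0,0],"grip":-0.3}
    - {"dp":[0.279,0.0994,-0.165],"dr":[0,0,0],"grip":-0.3}
    - {"dp":[0.279,0.0994,-0.165],"dr":[0,0,0],"grip":-0.3}
    - {"dp":[0.279,0.0994,-0.165],"dr":[0,0,0],"grip":-0.3}

```text
time: 27.85
tcp_pos: [0.4977, 0.2928, 0.1974]
tcp_rot: [3.141, 0.0, 1.747]
ft_force: [-1.0, -0.4, -1.8]
gripper_width: 0.527
```

Call:
arm_command:
  moves:
    - {"dp":[0,0,0.03],"dr":[0,0,0],"grip":-0.3}
    - {"dp":[0,0,0.06],"dr":[0,0,0],"grip":-0.3}
    - {"dp":[0,0,0.09],"dr":[0,0,0],"grip":-0.3}
    - {"dp":[0,0,0.115],"dr":[0,0,0],"grip":-0.3}
    - {"dp":[0,0,0.135],"dr":[0,0,0],"grip":-0.3}
    - {"dp":[0,0,0.147],"dr":[0,0,0],"grip":-0.3}
    - {"dp":[0,0,0.154],"dr":[0,0,0],"grip":-0.3}
    - {"dp":[0,0,0.158],"dr":[0,0,0],"grip":-0.3}
    - {"dp":[0,0,0.16],"dr":[0,0,0],"grip":-0.3}
    - {"dp":[0,0,0.16],"dr":[0,0,0],"grip":-0.3}
    - {"dp":[0,0,0.16],"dr":[0,0,0],"grip":-0.3}

```text
time: 28.77
tcp_pos: [0.4982, 0.2923, 0.0378]
tcp_rot: [3.14, -0.0, 1.745]
ft_force: [0.5, 0.4, -1.9]
gripper_width: 0.524
```

```bash
python3 - <<'E'
from h import *
plan((.498,.2925,.0363,100))
E
```

```text
t 28.77 [0.4982 0.2923 0.0378] [ 3.1404e+00 -2.0000e-04  1.7451e+00] w 0.524 F [ 0.5  0.4 -1.9]
dp [0.0002, -0.0002, 0.0015] dr [0.0012, -0.0002, -0.0002]
```

Call:
arm_command:
  moves:
    - {"dp":[0,0,0.001],"dr":[0,0,0],"grip":-0.3}
    - {"dp":[0,0,0.001],"dr":[0,0,0],"grip":-0.3}
    - {"dp":[0,0,0.001],"dr":[0,0,0],"grip":0.1}
    - {"dp":[0,0,0.001],"dr":[0,0,0],"grip":0.3}
    - {"dp":[0,0,0.001],"dr":[0,0,0],"grip":0.6}
    - {"dp":[0,0,0.001],"dr":[0,0,0],"grip":0.8}
    - {"dp":[0,0,0.001],"dr":[0,0,0],"grip":0.8}
    - {"dp":[0,0,-0.02],"dr":[0,0,0],"grip":0.8}
    - {"dp":[0,0,-0.05],"dr":[0,0,0],"grip":0.8}
    - {"dp":[0,0,-0.09],"dr":[0,0,0],"grip":1}
    - {"dp":[0,0,-0.13],"dr":[0,0,0],"grip":1}
    - {"dp":[0,0,-0.16],"dr":[0,0,0],"grip":1}
    - {"dp":[0,0,-0.16],"dr":[0,0,0],"grip":1}
    - {"dp":[0,0,-0.16],"dr":[0,0,0],"grip":1}

```text
time: 29.93
tcp_pos: [0.4985, 0.2926, 0.1985]
tcp_rot: [3.138, -0.001, 1.745]
ft_force: [-0.1, -0.1, -0.3]
gripper_width: 0.997
```

```bash
python3 - <<'E'
from h import *
plan((.5465,.0588,.196,100),(.5465,.0588,.03,100))
E
```

```text
t 29.93 [0.4985 0.2926 0.1985] [ 3.1385e+00 -7.0000e-04  1.7453e+00] w 0.997 F [-0.1 -0.1 -0.3]
dp [-0.2386, 0.0066, 0.0023] dr [0.0031, -0.0007, -0.0001]
dp [-0.2387, 0.0061, 0.1683] dr [0.0031, -0.0007, -0.0001]
```

Call:
arm_command:
  moves:
    - {"dp":[-0.2386,0.0072,0],"dr":[0,0,0],"grip":1}
    - {"dp":[-0.2386,0.0072,0],"dr":[0,0,0],"grip":1}
    - {"dp":[-0.2386,0.0072,0],"dr":[0,0,0],"grip":1}
    - {"dp":[-0.2386,0.0072,0],"dr":[0,0,0],"grip":1}
    - {"dp":[-0.2386,0.0072,0],"dr":[0,0,0],"grip":1}
    - {"dp":[-0.2386,0.0072,0],"dr":[0,0,0],"grip":1}
    - {"dp":[-0.2386,0.0072,0],"dr":[0,0,0],"grip":1}
    - {"dp":[-0.2386,0.0072,0],"dr":[0,0,0],"grip":1}
    - {"dp":[-0.2386,0.0072,0],"dr":[0,0,0],"grip":1}
    - {"dp":[-0.2386,0.0072,0],"dr":[0,0,0],"grip":1}
    - {"dp":[-0.2386,0.0072,0.03],"dr":[0,0,0],"grip":1}
    - {"dp":[-0.2386,0.0072,0.06],"dr":[0,0,0],"grip":1}
    - {"dp":[-0.2386,0.0072,0.09],"dr":[0,0,0],"grip":1}
    - {"dp":[-0.2386,0.0072,0.12],"dr":[0,0,0],"grip":1}
    - {"dp":[-0.2386,0.0072,0.145],"dr":[0,0,0],"grip":1}
    - {"dp":[-0.2386,0.0072,0.16],"dr":[0,0,0],"grip":1}
    - {"dp":[-0.2386,0.0072,0.17],"dr":[0,0,0],"grip":1}
    - {"dp":[-0.2386,0.0072,0.17],"dr":[0,0,0],"grip":1}
    - {"dp":[-0.2386,0.0072,0.17],"dr":[0,0,0],"grip":1}

```text
time: 31.52
tcp_pos: [0.5463, 0.0592, 0.0273]
tcp_rot: [-3.141, -0.0, 1.746]
ft_force: [-0.3, -0.5, 1.0]
gripper_width: 0.997
```

```bash
python3 - <<'E'
from h import *
plan((.5465,.0588,.016,100))
crop("scene",270,130,100,100,6,"pics/s11.png")
a=cv2.imread("pics/s11.png"); b=cv2.resize(cv2.imread("pics/keep3.png"),None,fx=1.6,fy=1.6)
c=np.hstack([a,np.zeros((600,b.shape[1],3),np.uint8)]); c[:b.shape[0],600:]=b; cv2.imwrite("pics/s11.png",c)
E
```

```text
t 31.52 [0.5463 0.0592 0.0273] [-3.1415e+00 -1.0000e-04  1.7463e+00] w 0.997 F [-0.3 -0.5  1. ]
dp [-0.0004, 0.0002, 0.0113] dr [-0.0001, -0.0001, 0.001]
```

View pics/s11.png

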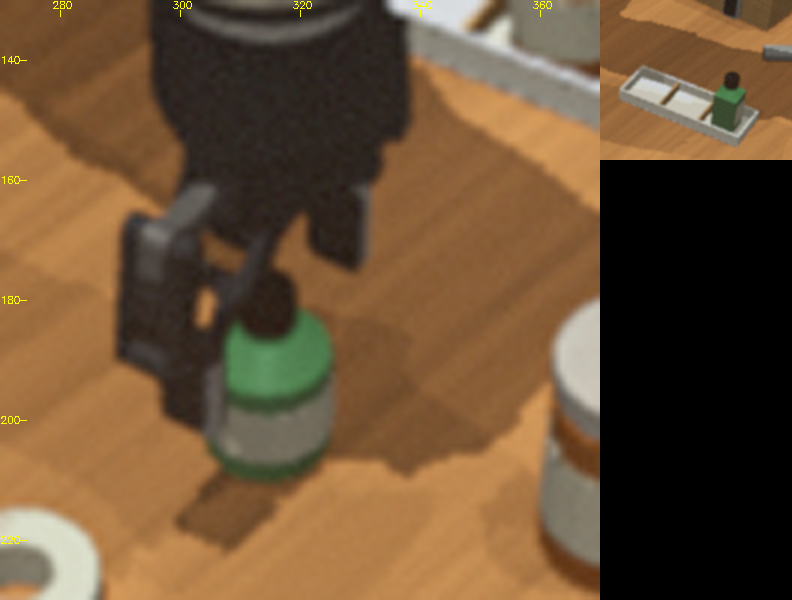

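```bash
python3 - <<'E'
from h import *
f=grab_frame("scene"); a=np.radians(100); j=np.array([np.cos(a),np.sin(a)]); n=np.array([np.sin(a),-np.cos(a)])
s=telemetry.observe(); print(s["tcp_pos"])
for z in (.02,.03,.04,.05):
  print(z,[proj(f,[*(s["tcp_pos"][:2]+k*.0425*j+.011*n),z])[0].round(1).tolist() for k in(-1,1)])
print([proj(f,[.5465,.0588,z])[0].round(1).tolist() for z in(0,.046,.076)])
E
```

```text
[0.54694272 0.05886264 0.0280501 ]
0.02 [[307.0, 211.6], [328.4, 186.3]]
0.03 [[306.9, 208.4], [328.5, 183.1]]
0.04 [[306.9, 205.1], [328.6, 179.8]]
0.05 [[306.9, 201.8], [328.7, 176.4]]
[[313.3, 202.9], [313.3, 188.0], [313.4, 177.8]]
```

Square bottle stands well. Over the squat bottle, the pads' projection puts the open tips about 25 mm above the TCP. I'll go to TCP z of about 0.010 in small steps, watching force.

Call:
arm_command:
  moves:
    - {"dp":[0,0,0.004],"dr":[0,0,0],"grip":1}
    - {"dp":[0,0,0.008],"dr":[0,0,0],"grip":1}
    - {"dp":[0,0,0.01],"dr":[0,0,0],"grip":1}
    - {"dp":[0,0,0.01],"dr":[0,0,0],"grip":1}

```text
time: 31.95
tcp_pos: [0.546, 0.0585, 0.0166]
tcp_rot: [-3.141, -0.0, 1.745]
ft_force: [0.7, -0.1, 0.5]
gripper_width: 1.002
```

Call:
arm_command:
  moves:
    - {"dp":[0,0,0.003],"dr":[0,0,0],"grip":0.7}
    - {"dp":[0,0,0.006],"dr":[0,0,0],"grip":0.4}
    - {"dp":[0,0,0.007],"dr":[0,0,0],"grip":0.2}
    - {"dp":[0,0,0.007],"dr":[0,0,0],"grip":0.2}

```text
time: 32.28
tcp_pos: [0.5461, 0.0585, 0.0096]
tcp_rot: [-3.141, -0.0, 1.745]
ft_force: [0.4, -0.2, 0.4]
gripper_width: 0.6
```

Call:
arm_command:
  moves:
    - {"dp":[0,0,0],"dr":[0,0,0],"grip":0.1}
    - {"dp":[0,0,0],"dr":[0,0,0],"grip":0}
    - {"dp":[0,0,0],"dr":[0,0,0],"grip":-0.2}
    - {"dp":[0,0,0],"dr":[0,0,0],"grip":-0.3}
    - {"dp":[0,0,0],"dr":[0,0,0],"grip":-0.3}
    - {"dp":[0,0,0],"dr":[0,0,0],"grip":-0.3}
    - {"dp":[0,0,0],"dr":[0,0,0],"grip":-0.3}
  grip_force: 35

```text
time: 32.87
tcp_pos: [0.5464, 0.0586, 0.0102]
tcp_rot: [3.141, 0.0, 1.745]
ft_force: [-1.4, -0.4, 5.8]
gripper_width: 0.517
```

```bash
python3 - <<'E'
from h import *
plan((.434,.2812,.2,100))
E
```

```text
t 32.87 [0.5464 0.0586 0.0102] [3.1413 0.     1.7453] w 0.517 F [-1.4 -0.4  5.8]
dp [0.2388, -0.072, -0.1898] dr [0.0003, 0.0, -0.0]
```

Call:
arm_command:
  moves:
    - {"dp":[0,0,-0.005],"dr":[0,0,0],"grip":-0.3}
    - {"dp":[0,0,-0.01],"dr":[0,0,0],"grip":-0.3}
    - {"dp":[0,0,-0.015],"dr":[0,0,0],"grip":-0.3}
    - {"dp":[0,0,-0.015],"dr":[0,0,0],"grip":-0.3}
    - {"dp":[0,0,-0.015],"dr":[0,0,0],"grip":-0.3}

```text
time: 33.28
tcp_pos: [0.5465, 0.0585, 0.0253]
tcp_rot: [3.141, 0.0, 1.745]
ft_force: [0.1, -0.3, -1.5]
gripper_width: 0.519
```

```bash
python3 - <<'E'
from h import *
plan((.434,.2812,.2,100))
f=grab_frame("scene"); c=f["color"][175:220,285:345].astype(int)
# lower green band of squat bottle: print lowest green row per column
g=(c[:,:,1]>c[:,:,0]*1.1)&(c[:,:,1]>c[:,:,2]*1.1)
print({285+x:175+int(np.flatnonzero(g[:,x]).max()) for x in range(60) if g[:,x].any()})
E
```

```text
t 33.28 [0.5465 0.0585 0.0253] [3.1409e+00 2.0000e-04 1.7453e+00] w 0.519 F [ 0.1 -0.3 -1.5]
dp [0.2388, -0.072, -0.1747] dr [0.0007, 0.0002, -0.0]
{305: 201, 306: 202, 307: 203, 308: 203, 309: 204, 310: 204, 311: 204, 312: 204, 313: 205, 314: 205, 315: 204, 316: 204, 317: 204, 318: 204, 319: 203, 320: 203, 321: 202, 322: 190, 323: 189, 324: 186}
```

Held and level (base row 210 → 205, -1.5 N of weight). Carrying to the near compartment.

Call:
arm_command:
  moves:
    - {"dp":[0,0,-0.025],"dr":[0,0,0],"grip":-0.3}
    - {"dp":[0,0,-0.055],"dr":[0,0,0],"grip":-0.3}
    - {"dp":[0,0,-0.09],"dr":[0,0,0],"grip":-0.3}
    - {"dp":[0,0,-0.12],"dr":[0,0,0],"grip":-0.3}
    - {"dp":[0.02,-0.006,-0.14],"dr":[0,0,0],"grip":-0.3}
    - {"dp":[0.05,-0.015,-0.15],"dr":[0,0,0],"grip":-0.3}
    - {"dp":[0.08,-0.024,-0.15],"dr":[0,0,0],"grip":-0.3}
    - {"dp":[0.11,-0.033,-0.15],"dr":[0,0,0],"grip":-0.3}
    - {"dp":[0.14,-0.042,-0.15],"dr":[0,0,0],"grip":-0.3}
    - {"dp":[0.17,-0.051,-0.15],"dr":[0,0,0],"grip":-0.3}
    - {"dp":[0.2,-0.06,-0.15],"dr":[0,0,0],"grip":-0.3}
    - {"dp":[0.225,-0.068,-0.15],"dr":[0,0,0],"grip":-0.3}
    - {"dp":[0.2386,-0.0722,-0.15],"dr":[0,0,0],"grip":-0.3}
    - {"dp":[0.2386,-0.0722,-0.15],"dr":[0,0,0],"grip":-0.3}
    - {"dp":[0.2386,-0.0722,-0.15],"dr":[0,0,0],"grip":-0.3}

```text
time: 34.58
tcp_pos: [0.4334, 0.2813, 0.1748]
tcp_rot: [-3.141, 0.0, 1.747]
ft_force: [0.6, 0.2, -0.8]
gripper_width: 0.514
```

Call:
arm_command:
  moves:
    - {"dp":[0,0,0.03],"dr":[0,0,0],"grip":-0.3}
    - {"dp":[0,0,0.06],"dr":[0,0,0],"grip":-0.3}
    - {"dp":[0,0,0.09],"dr":[0,0,0],"grip":-0.3}
    - {"dp":[0,0,0.115],"dr":[0,0,0],"grip":-0.3}
    - {"dp":[0,0,0.135],"dr":[0,0,0],"grip":-0.3}
    - {"dp":[0,0,0.147],"dr":[0,0,0],"grip":-0.3}
    - {"dp":[0,0,0.154],"dr":[0,0,0],"grip":-0.3}
    - {"dp":[0,0,0.158],"dr":[0,0,0],"grip":-0.3}
    - {"dp":[0,0,0.16],"dr":[0,0,0],"grip":-0.3}
    - {"dp":[0,0,0.16],"dr":[0,0,0],"grip":-0.3}
    - {"dp":[0,0,0.16],"dr":[0,0,0],"grip":-0.3}

```text
time: 35.5
tcp_pos: [0.4342, 0.281, 0.0156]
tcp_rot: [3.141, -0.0, 1.745]
ft_force: [-0.4, 0.2, -1.3]
gripper_width: 0.524
```

```bash
python3 - <<'E'
from h import *
plan((.434,.2812,.0132,100))
E
```

```text
t 35.5 [0.4342 0.281  0.0156] [ 3.1406e+00 -2.0000e-04  1.7451e+00] w 0.524 F [-0.4  0.2 -1.3]
dp [0.0002, -0.0002, 0.0024] dr [0.001, -0.0002, -0.0002]
```

Call:
arm_command:
  moves:
    - {"dp":[0,0,0.001],"dr":[0,0,0],"grip":-0.3}
    - {"dp":[0,0,0.002],"dr":[0,0,0],"grip":-0.3}
    - {"dp":[0,0,0.002],"dr":[0,0,0],"grip":-0.3}
    - {"dp":[0,0,0.002],"dr":[0,0,0],"grip":0.1}
    - {"dp":[0,0,0.002],"dr":[0,0,0],"grip":0.3}
    - {"dp":[0,0,0.002],"dr":[0,0,0],"grip":0.6}
    - {"dp":[0,0,0.002],"dr":[0,0,0],"grip":0.8}
    - {"dp":[0,0,0.002],"dr":[0,0,0],"grip":0.8}
    - {"dp":[0,0,-0.02],"dr":[0,0,0],"grip":0.8}
    - {"dp":[0,0,-0.05],"dr":[0,0,0],"grip":0.8}
    - {"dp":[0,0,-0.09],"dr":[0,0,0],"grip":0.8}
    - {"dp":[0,0,-0.13],"dr":[0,0,0],"grip":0.8}
    - {"dp":[0,0,-0.17],"dr":[0,0,0],"grip":0.8}
    - {"dp":[0,0,-0.2],"dr":[0,0,0],"grip":0.8}
    - {"dp":[0,0,-0.2],"dr":[0,0,0],"grip":0.8}
    - {"dp":[-0.2,-0.05,-0.2],"dr":[0,0,0],"grip":0.8}
    - {"dp":[-0.2,-0.05,-0.2],"dr":[0,0,0],"grip":0.8}
    - {"dp":[-0.2,-0.05,-0.2],"dr":[0,0,0],"grip":0.8}
    - {"dp":[-0.2,-0.05,-0.2],"dr":[0,0,0],"grip":0.8}
    - {"dp":[-0.2,-0.05,-0.2],"dr":[0,0,0],"grip":0.8}

```text
time: 37.17
tcp_pos: [0.4184, 0.0736, 0.2148]
tcp_rot: [-3.142, 0.0, 1.746]
ft_force: [1.9, -1.0, 0.6]
gripper_width: 0.901
```

Call:
arm_command:
  moves:
    - {"dp":[0,0,0],"dr":[0,0,0],"grip":0.8}
    - {"dp":[0,0,0],"dr":[0,0,0],"grip":0.8}
    - {"dp":[0,0,0],"dr":[0,0,0],"grip":0.8}
    - {"dp":[0,0,0],"dr":[0,0,0],"grip":0.8}

```text
time: 37.5
tcp_pos: [0.4192, 0.0762, 0.2148]
tcp_rot: [-3.141, -0.0, 1.746]
ft_force: [0.7, 0.5, -0.1]
gripper_width: 0.903
```

```bash
python3 - <<'E'
from h import *
f=grab_frame("scene"); c=f["color"][:,:,::-1]
def z(y0,y1,x0,x1,s): return cv2.resize(c[y0:y1,x0:x1],None,fx=s,fy=s,interpolation=cv2.INTER_CUBIC)
A=z(70,170,310,420,4); B=z(230,360,110,220,3); C=z(120,240,180,400,2)
o=np.zeros((600,800,3),np.uint8); o[:400,:440]=A; o[:390,450:780]=B
C=z(130,240,180,400,1.8); o[402:600,:396]=C
cv2.imwrite("pics/fin.png",o); plan()
E
```

```text
t 37.55 [0.4192 0.0763 0.2148] [-3.1414e+00 -2.0000e-04  1.7470e+00] w 0.901 F [-0.   0.9 -0.1]
```

The viewer's picture limit is reached, so I'll check numerically: predicted silhouettes against what changed in the image since before the two placings.

```bash
python3 - <<'E'
from h import *
f=grab_frame("scene"); now=f["color"][70:170,310:430,::-1]; old=cv2.imread("pics/keep3.png")
def sil(c,prof,shift=(0,0)):
    t=np.linspace(0,6.28,40); m=np.zeros((400,640),np.uint8)
    for (r,z0,z1) in prof:
        P=np.array([[c[0]+shift[0]+r*np.cos(a),c[1]+shift[1]+r*np.sin(a),z+.003] for a in t for z in(z0,z1)])
        cv2.fillConvexPoly(m,cv2.convexHull(proj(f,P).round().astype(np.int32)),1)
    return m[70:170,310:430]>0
d=np.abs(now.astype(int)-old).max(2)>40
hsv=cv2.cvtColor(now,cv2.COLOR_BGR2HSV)
green=(hsv[...,0]>45)&(hsv[...,0]<90)&(hsv[...,1]>70); dark=now.max(2)<75
for n,c,prof in (("squat",(.434,.2812),[(.023,0,.046),(.0105,.046,.076)]),("jar",(.498,.2925),[(.023,0,.072)])):
    best=max(((d&sil(c,prof,(x/1e3,y/1e3))).sum()-.5*(sil(c,prof,(x/1e3,y/1e3))).sum(),x,y) for x in range(-16,17,4) for y in range(-16,17,4))
    m=sil(c,prof); print(n,"changed inside predicted",(d&m).sum()/m.sum(),"best shift mm",best)
for x0,x1 in ((0,45),(45,120)):
    for n,k in(("green",green),("dark",dark)):
        v,u=np.nonzero(k[:,x0:x1]); print(x0,n,len(u),u.size and (u.min()+x0+310,u.max()+x0+310,v.min()+70,v.max()+70))
print([proj(f,[.434,.2812,z])[0].round(0).tolist() for z in(.003,.049,.079)],[proj(f,[.498,.2925,z])[0].round(0).tolist() for z in(.003,.075)])
# unmoved decoys: compare with initial pic at large jar & flask
i=cv2.resize(cv2.imread("pics/scene0.png"),(640,400)); g=f["color"][:,:,::-1]
for n,(x0,x1,y0,y1) in {"ljar":(355,395,175,232),"flask":(194,228,188,238)}.items():
    a=cv2.cvtColor(i[y0:y1,x0:x1],6);b=cv2.cvtColor(g[y0-8:y1+8,x0-8:x1+8],6); r=cv2.minMaxLoc(cv2.matchTemplate(b,a,5)); print(n,r[1],"shift px",r[3][0]-8,r[3][1]-8)
# carton-two items against the view kept after the placing
k=cv2.imread("pics/keep2.png"); print("carton2 change",(np.abs(g[230:360,100:230].astype(int)-k).max(2)>60).mean())
E
```

```text
squat changed inside predicted 0.7047781569965871 best shift mm (np.float64(164.5), -16, 16)
jar changed inside predicted 0.801641586867305 best shift mm (np.float64(285.5), -8, 16)
0 green 156 (np.int64(333), np.int64(349), np.int64(110), np.int64(121))
0 dark 92 (np.int64(333), np.int64(349), np.int64(103), np.int64(132))
45 green 158 (np.int64(380), np.int64(399), np.int64(124), np.int64(150))
45 dark 232 (np.int64(380), np.int64(428), np.int64(106), np.int64(151))
[[340.0, 129.0], [341.0, 114.0], [342.0, 104.0]] [[364.0, 138.0], [366.0, 114.0]]
ljar 0.9989178776741028 shift px 0 0
flask 0.9979991912841797 shift px 0 0
carton2 change 0.10627218934911242
```

```bash
python3 - <<'E'
from h import *
f=grab_frame("scene"); g=f["color"][:,:,::-1]; h=cv2.cvtColor(g,cv2.COLOR_BGR2HSV)
def ext(n,m,x0,x1,y0,y1):
    v,u=np.nonzero(m[y0:y1,x0:x1]); print(n,len(u),u.size and (x0+u.min(),x0+u.max(),y0+v.min(),y0+v.max(),round(x0+u.mean(),1),round(y0+v.mean(),1)))
sat=(h[...,1]>110)&(h[...,0]<20)
for r in range(108,150,3): print(r,"".join("a" if sat[r,u] else ("d" if g[r,u].max()<90 else ("w" if g[r,u].min()>150 else ".")) for u in range(318,412)))
gr=(h[...,0]>45)&(h[...,0]<90)&(h[...,1]>70)
ext("tall green",gr,140,215,265,345); ext("tall dark cap",g.max(2)<60,140,185,280,310)
print("tall pred",[proj(f,[.5665,-.3097,z])[0].round(0).tolist() for z in(.003,.069,.101)])
k=cv2.imread("pics/keep2.png"); a=cv2.cvtColor(k[30:110,20:110],6);b=cv2.cvtColor(g[230:360,100:230],6)
r=cv2.minMaxLoc(cv2.matchTemplate(b,a,5)); print("carton2 match",r[1],r[3])
E
```

```text
108 aaaaaaaaaaaaaaaaaaaaaaaaaaaaaaaaaaaaaaaaaaaa.......aaaaaaaaaaaaaaaaaaaaaaaaaaaaaaaaaaaaaaaaaaa
111 aaaaaaaaaaaaaaaa....dddaaadd....aaaaaaa.wwwwwwwwwwwwwwww.aaaaaaaaaaaaaaaaaaaaaaaaaaaaaaaaaaaaa
114 aaaaaaaaaaaaaa...................aaaaa.wwwwwwwwwwwwwwwwwww.aaaaaaaaaaaaaaaaaaaaaaaaaaaaaaaaaaa
117 aaaaaaaaaaaa.....................ww.....wwwwwwwwwwwwwwwwww.aaaaaaaaaaaadddddddaaaaaaaaaaaaaaaa
120 aaaaaaaa......dddddd........dddd......a......wwwwwwww....aaaaaaaaaaaaaaddaddddaaaaaaaaaaaaaaaa
123 aaaaa...............ddddddd.......w...aaaa.............aaaaaaaaaaaaa.ddaaaaadaaaaaaaaaaaaaaaaa
126 aaaa.............................www...aaaaaaaaaaaaaaaaa.....aaaa..................aaaaaaaaaaa
129 aaaa...........................d..aa........a.aaaaaa.............................daaaaaaaaaaaa
132 aaaaa....................ddddd.aaaa............................dddddd..........dddaaaaaaaaaaaa
135 aaaaaaaaaaa........................ww.........................adddddddddddddddd.....aaaaaaaaaa
138 aaaaaaaaaaaaaaaaaa.................www.....................aaaddddddddddddddd.........wwww.aaa
141 aaaaaaaaaaaaaaaaaaaaaaaaaa................www....aaaa...aaa....dddddddddddddd..........www.aaa
144 aaaaaaaaaaaaaaaaaaaaaaaaaaaaaaaaaa...............wwwww....www.ddddddddddddddd.....wwwwww..aaaa
147 aaaaaaaaaaaaaaaaaaaaaaaaaaaaaaaaaaaaaaaaa................wwww..ddddddddddddd.dd.wwwww....aaaaa
tall green 187 (np.int64(165), np.int64(183), np.int64(298), np.int64(313), np.float64(174.3), np.float64(306.0))
tall dark cap 48 (np.int64(166), np.int64(177), np.int64(290), np.int64(302), np.float64(172.4), np.float64(298.6))
tall pred [[180.0, 323.0], [173.0, 303.0], [169.0, 293.0]]
carton2 match 0.7741147875785828 (20, 30)
```

```bash
python3 -c "
from workcell import hand_in
print(hand_in())"
```

```text
the job is handed in; nothing more can be done
None
```

I packed both gift sets and handed the job in at about 38 s of the 128 s allowed. `hand_in` gave no verdict.

**Placed:**
- **Carton two:** the tall bottle is in the far compartment and the tin in the near one.
- **Carton three:** the square bottle is in the far compartment, the small jar in the middle and the squat bottle in the near one.
- **How:** each item was lowered to within about 1–2 mm of the floor before release. The gripper then rose clear and is touching nothing.

**Last checks:**
- **Seen in pictures:** the tall bottle, tin and square bottle stand upright in their compartments.
- **By numbers only:** the picture limit was reached, so the small jar and squat bottle were never viewed after placing. The jar's lid is centred on its predicted pixel. The squat bottle's shoulder matches to about 1–2 px.
- **Left alone:** the large jar and flat flask show zero pixel shift.

**Failed or disagreed:**
- **Fingertip height:** the tips stood about 20 mm higher than described. The first grip on the tall bottle closed on its shoulder, so I released it and gripped lower.
- **Camera agreement:** the two cameras differed by 4–8 mm in x. I used the mean, and both cartons matched it within a few mm.
- **Square bottle:** it pressed the carton floor with about 19 N when set down.
- **Inconclusive checks:** the silhouette fit for the jar and squat bottle suggested shifts of up to 16 mm. The match of carton two to its earlier picture scored only 0.77, with no shift. I put both down to shadows and relied on the direct edge readings.

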